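# Close down the staining line: slide rack away, every vessel under its own lid

### The arm

A 7-joint arm with a two-finger parallel gripper is mounted at the origin on a cart in front of the work surface, level with it; the furniture and walls round the work are solid. World frame = base frame: x ahead of the robot, y to its left, z up, the work surface at z = 0. Lengths are in m, angles in rad, forces in N, time in s.
With the tool pointing down it reaches from about 0.425 to 0.925 m from the base axis. Payload 6.8 kg.
Tool frame: the origin (TCP) lies between the finger pads; the fingertips stand 11 mm ahead of it and the grasp point (between the pads) lies 8 mm behind it; z points along the fingers, y is the line along which they close (so a half turn about z gives the same grasp; the last joint's range is limited). The gripper opens to 85 mm and grips with 20 to 120 N. Pads are 22 mm wide; open, the fingers measure 114 mm over their backs; the gripper's body (76 mm by 85 mm) begins 54 mm behind the grasp point. The pads swing forward as they close: fully open they stand 13 mm farther back than shut.
Start: joints at [-1.331, 0.477, 0.022, 1.555, -0.011, 1.109, -0.083], TCP at [0.23, 0.635, 0.213] pointing down, gripper open.
Joint ranges: [-2.96, 2.96], [-0.34, 2.1], [-1.41, 1.46], [0.24, 2.44], [-1.37, 4.51], [0.17, 1.92], [-2.96, 2.96]. Speed limits (rad/s): [2.39, 2.39, 3.14, 3.14, 3.14, 3.14, 3.14].

### API

Orientations are given as a rotation vector (axis times angle).
In Python, from bench import r gives the robot as it stands.
- The arm moves only by the tool send_rows, never from a script. Its argument "deltas" is a list of rows, each an object of numbers: "dx", "dy", "dz": the shift along the world's x, y, z in mm; "rx", "ry", "rz": the turn, a rotation vector about the world's x, y, z in degrees. A call has 1 to 5 rows; each row is the pose to reach, as a shift and turn from the pose commanded when the call began; what a row does not reach only later rows make up. A row lasts 1/12 s, in which the tool goes at most 41.7 mm and 7.16 degrees, less where a joint would pass 70% of its speed; a pose out of reach is approached as far as the arm can. A call with a gripper value outside its range is refused whole. "jaw" is the finger opening in mm, from 0 to 85.4, set as the call begins (left out, the last holds). The fingers move at their own pace and stop on an object; "newtons" is the grip in N (left out, the last holds). Time passes only in rows, so rows that repeat a pose let the fingers close. It gives the time, the measured TCP pose, the force, the opening and the grip force at its end, in the units of the state.
- r.get_obs(): the state, without advancing time (a new reading comes with each control period).
- r.grab_frame(name): name is "side" or "top" or "wrist"; returns a dict with "frame" (480x640x3 uint8, blue, green, red), "z_map" (480x640 float32, m along the optical axis (not along the pixel's ray), 0 where there is no reading), "vertical_fov" (degrees; the focal length in pixels is half the picture's height over the tangent of half this angle, whatever the lens; pixels are square), "cx", "cy" (the principal point, pixels), "xyz" and "orientation" of the camera in the world. Camera axes: x right, y down, z forward; pixel columns grow to the right and rows downward; lengths in m; the calibration is good to about 2 mm. A picture is of the moment at which its call begins.
- r.hand_in(): hands the job in; it is judged then, once.
The state is a dict: "clock": time; "joints": joint angles; "qvel": joint speeds; "tau": joint torques, N m; "tcp_pos": TCP position; "orientation": TCP orientation; "contact_force": force on the tool from outside, world axes, zero at the start; "moment": the same for the moment, N m; "grip_width": finger opening in m; "gripper_force": force on a finger pad.
Only numpy, scipy, OpenCV 4.12 (cv2) and the standard library are available. Lean on these libraries where they do the work, as an engineer would, in place of code of your own. Each camera call takes 0.05 s, during which the arm holds its last target. There are 200 camera calls.

### The job

The staining line has been washed and is to be closed down for the night: put the rack of glass slides away in the rectangular staining dish, upright on its floor, and cover the rectangular dish, the round glass dish and the staining jar each with its own lid, fully seated, so that no dust gets in. Lower the rack in gently rather than dropping it, leave the three vessels standing where they are, and do not disturb the petri dish, the dropper bottle or the timer beside them.

Things in the scene. Friction and masses are not known exactly. Their poses are not given: they have to be found in the camera images.
- rack_grip (a point): Light grey plastic slide rack, 84 mm long (x) x 58 wide (y) x 58 high, 150 g, ten glass slides fixed upright in it. A rigid bail spans its middle: a level bar 8 mm thick (x), 56 long (y), 10 high, with 19 mm of free space under it down to the slides. Point: the middle of the bar, 53 mm above the rack's underside; z up. A half turn makes no difference.
- dish_lid_grip (a point): Rectangular white lid, 70 g: a plate 118 (x) x 94 (y) x 4 mm; below it a locating rim 94 x 70, 8 mm deep, on which it stands; above it a bar grip 46 long (x), 10 thick (y), 22 high. Point: middle of the grip, 23 mm above the lid's underside (plate top at 12 mm); z up. Fits the rectangular dish with 5 mm of play all round; a half turn makes no difference.
- round_lid_grip (a point): Larger round white lid, 50 g: a plate 106 mm across x 4 mm; below it a chamfered plug 84 mm across, 8 mm deep, on which it stands; above it a round knob 18 mm across, 22 high. Point: middle of the knob, 23 mm above the lid's underside (plate top at 12 mm); z up. Fits the round glass dish with 5 mm of play.
- jar_lid_grip (a point): Smaller round white lid, 50 g: a plate 68 mm across x 4 mm; below it a chamfered plug 31 mm across, 8 mm deep, on which it stands; above it a round knob 18 mm across, 22 high. Point: middle of the knob, 23 mm above the lid's underside (plate top at 12 mm); z up. Fits the staining jar with 4 to 5 mm of play.
- dish: Rectangular white plastic staining dish, open on top, outside 112 mm (x) x 88 (y) x 76 high, walls 4, floor 5 thick, about 350 g, loose on the bench. Origin: centre of its underside; z up, x along its long side; a half turn makes no difference. The rack stands in it wholly below the rim, long side along long side, with 10 mm of play.
- round_dish: Low round dish of clear glass, open on top, 100 mm across x 50 mm high, wall 3 mm, about 250 g, loose on the bench. Origin: centre of its underside; z up.
- jar: Staining jar of clear glass with a wide foot, open on top, 68 mm across the foot, 58 across the rim, 89 mm high, mouth about 41 mm wide, about 250 g, loose on the bench. Origin: centre of its underside; z up.
- petri_mid (a point): Petri dish of clear glass with its cover on, 68 mm across x 15 mm high; leave it alone. Point: its centre.
- dropper_mid (a point): Small brown glass dropper bottle with a rubber teat, 43 mm across x 112 mm high; leave it alone. Point: its centre, 55 mm above its underside.
- timer_mid (a point): Off-white lab timer with a display, 60 x 66 x 18 mm; leave it alone. Point: its centre.
Things that resemble listed ones, but are neither listed nor needed, are in the scene too. What is shaped like the part that bears rack_grip but purple or turquoise is not meant.

How it is judged:
On the way:
1. the rack, still held in the fingers, is lowered into the rectangular dish to within 15 mm of its floor (contact force between the fingers and rack above 0.5 N and z of rack_grip in the frame of dish below 0.073 m and horizontal distance between rack_grip and dish below 0.025 m), for 0.1 s.
At the end, for the whole second after the job is handed in: The rack stands upright on the rectangular dish's floor, within 18 mm of its centre; each lid lies on its own vessel (rectangular, larger round, smaller round: dish, round dish, jar), within 10 mm of centre, level within 0.05 rad, seated within 3 mm; vessels upright, all at rest (horizontal distance between rack_grip and dish below 0.018 m and z of rack_grip in the frame of dish below 0.062 m and angle between rack_grip's own z axis and vertical below 0.1 rad and linear speed of each of rack, dish_lid, dish, round_lid, round_dish, jar_lid, jar below 0.02 m/s and horizontal distance between dish_lid_grip and dish below 0.01 m and z of dish_lid_grip in the frame of dish between 0.087 and 0.094 m and angle between each of dish_lid_grip, dish, round_lid_grip, round_dish, jar_lid_grip, jar's own z axis and vertical below 0.05 rad and horizontal distance between round_lid_grip and round_dish below 0.01 m and z of round_lid_grip in the frame of round_dish between 0.061 and 0.068 m and horizontal distance between jar_lid_grip and jar below 0.01 m and z of jar_lid_grip in the frame of jar between 0.1 and 0.107 m); the robot touches nothing.
It fails at once if the rectangular dish is shoved more than 40 mm or tipped over 0.3 rad (distance of dish from where it was at the start of the episode above 0.04 m or angle between dish's own z axis and vertical above 0.3 rad).
It fails at once if the round glass dish is shoved more than 40 mm or tipped over 0.3 rad (distance of round_dish from where it was at the start of the episode above 0.04 m or angle between round_dish's own z axis and vertical above 0.3 rad).
It fails at once if the staining jar is shoved more than 40 mm or tipped over 0.3 rad (distance of jar from where it was at the start of the episode above 0.04 m or angle between jar's own z axis and vertical above 0.3 rad).
It fails at once if the petri dish, the dropper bottle or the timer is disturbed (moved more than 25 mm) (distance of any of petri_mid, dropper_mid, timer_mid from where it was at the start of the episode above 0.025 m).
It also fails if it takes over 109 s, if anything falls off the work surface, if the arm or the gripper's body presses on something with over 40 N, if the wrist force passes 120 N, or if a joint passes its speed limit or range.

## Working session

There is one attempt and no reset: what is moved stays moved. The work goes in short steps, Python scripts to look and compute and a tool call to move; the robot and the scene stay as the last step left them, time stands still between calls to the robot, and variables do not carry over. Pictures are saved under pics/ and viewed, at most 14 in all, crops included, and the job is handed in when it is done.

Besides the shell and the picture viewer there is one more tool, called after ">>>" in YAML: its name, and indented under it one key for each argument. send_rows: Moves the arm, as the interface text tells. Its arguments: {"type":"object","properties":{"deltas":{"type":"array","items":{"type":"object","properties":{"dx":{"type":"number"},"dy":{"type":"number"},"dz":{"type":"number"},"rx":{"type":"number"},"ry":{"type":"number"},"rz":{"type":"number"}}}},"jaw":{"type":"number"},"newtons":{"type":"number"}},"required":["deltas"]}

```bash
mkdir -p pics
cat > h.py <<'E'
import numpy as np,cv2
from scipy.spatial.transform import Rotation as R
from bench import r
def grab(n):
    f=r.grab_frame(n); z=f["z_map"]; F=240/np.tan(np.radians(f["vertical_fov"])/2)
    v,u=np.mgrid[:480,:640]
    P=np.stack([(u-f["cx"])*z/F,(v-f["cy"])*z/F,z],-1)
    W=P@R.from_rotvec(f["orientation"]).as_matrix().T+np.array(f["xyz"])
    W[z==0]=np.nan
    return f["frame"],W
E
python3 - <<'E'
from h import *
o=r.get_obs(); print(o)
for n in ("top","side"):
    im,W=grab(n); cv2.imwrite(f"pics/{n}0.png",im); np.save(f"{n}0.npy",W)
    f=r.grab_frame(n); print(n,f["xyz"],f["orientation"],f["vertical_fov"])
E
```

```text
{'clock': 0.0, 'joints': array([-1.33108383,  0.47780243,  0.02236503,  1.55647121, -0.01150548,
        1.10927078, -0.08312965]), 'qvel': array([-0.00021327, -0.001216  , -0.00040519,  0.0007057 , -0.00096441,
        0.00052445,  0.00085253]), 'tau': array([ 1.16144010e-04, -5.96462059e+01,  1.60752151e+00, -2.81177258e+01,
        1.23855638e-02,  9.72627924e-03, -2.04780619e-06]), 'tcp_pos': array([0.22988463, 0.63398034, 0.21151632]), 'orientation': array([-5.43613847e-01, -3.09402423e+00,  2.85067836e-03]), 'contact_force': array([-0.36185028, -0.51494773,  0.30272959]), 'moment': array([-0.05803354, -0.05964582,  0.00589518]), 'gripper_force': 0.0, 'grip_width': 0.08554063140099605}
top [ 0.28235742 -0.05070413  1.25773043] [-2.1386544   2.11443056 -0.22387275] 56.70459391127526
side [-0.15179852 -1.02441928  0.66522457] [-1.97369045  0.60299649 -0.37029999] 54.98933324085244
```

View pics/top0.png

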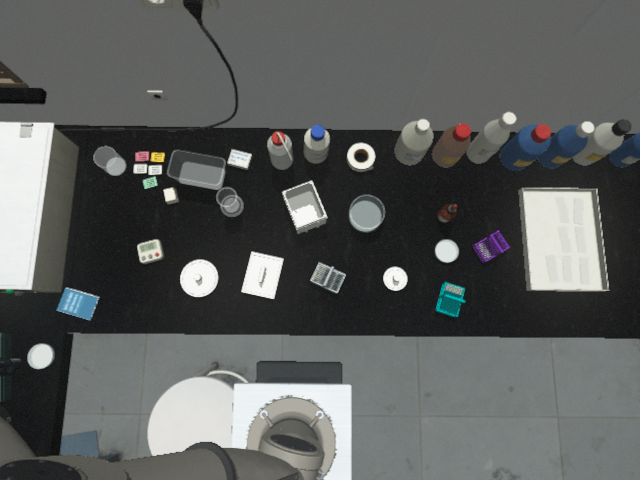

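View pics/side0.png

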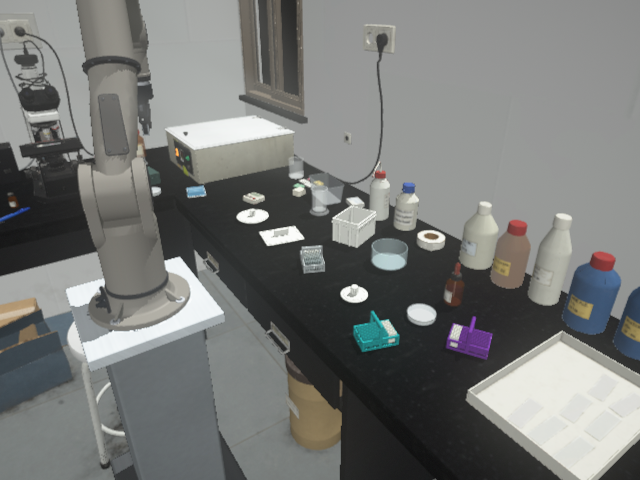

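The top view shows three rack-shaped things: grey at (328,277), turquoise at (450,299) and purple at (491,247). The grey one fits "light grey". The lids are at (199,278) for the large round, (263,275) for the rectangular and (395,279) for the small round. The white dish is at (305,206), the round dish at (367,213) and the jar at (230,202). The clear box at (197,169) and the beaker at (110,160) are not meant.

Run:
```python
from h import *
W=np.load("top0.npy"); im=cv2.imread("pics/top0.png")
cv2.imwrite("pics/crop0.png",cv2.resize(im[145:325,130:430],None,fx=2.6,fy=2.6,interpolation=cv2.INTER_CUBIC))
B={'roundlid':(175,255,223,301,.004,.018),'rectlid':(238,248,288,302,.004,.018),'jarlid':(380,262,411,295,.004,.018),
'rl_knob':(175,255,223,301,.022,.05),'rect_grip':(238,248,288,302,.022,.05),'jl_knob':(380,262,411,295,.022,.05),
'rack':(305,257,350,298,.005,.08),'rackbar':(305,257,350,298,.05,.08),'dishrim':(278,175,332,238,.065,.09),'rdish':(343,188,390,238,.004,.07),'rdishrim':(343,188,390,238,.042,.06),
'jar':(212,182,248,222,.004,.12),'jarrim':(212,182,248,222,.08,.1),'petri':(432,235,462,266,.004,.03),'dropper':(432,198,462,226,.01,.14),'timer':(132,235,167,268,.006,.03)}
for k,(a,b,c,d,lo,hi) in B.items():
    p=W[b:d,a:c].reshape(-1,3); p=p[(p[:,2]>lo)&(p[:,2]<hi)]
    if len(p)<4: print(k,len(p)); continue
    (cx,cy),s,an=cv2.minAreaRect((p[:,:2]*1000).astype(np.float32))
    print(k,len(p),'rect c',np.round((cx,cy)),'size',np.round(s),'ang',round(an,1),'med',np.round(np.median(p,0)*1000))
```

```text
roundlid 1126 rect c [433. 269.] size [128. 132.] ang 3.0 med [432. 266.  12.]
rectlid 1374 rect c [446.  90.] size [150. 139.] ang 1.5 med [442.  89.  12.]
jarlid 441 rect c [ 440. -286.] size [86. 89.] ang 87.6 med [ 436. -283.   12.]
rl_knob 40 rect c [431. 267.] size [15. 17.] ang 45.6 med [432. 266.  33.]
rect_grip 64 rect c [443.  91.] size [10. 45.] ang 79.7 med [442.  90.  33.]
jl_knob 40 rect c [ 437. -282.] size [18. 16.] ang 62.8 med [ 436. -281.   34.]
rack 589 rect c [444. -97.] size [110. 109.] ang 12.5 med [436. -92.  24.]
rackbar 61 rect c [436. -93.] size [ 8. 56.] ang 65.5 med [436. -94.  57.]
dishrim 324 rect c [633. -25.] size [117.  92.] ang 22.3 med [626. -24.  74.]
rdish 751 rect c [ 632. -207.] size [133. 147.] ang 88.8 med [ 629. -202.   11.]
rdishrim 158 rect c [ 620. -201.] size [98. 99.] ang 27.2 med [ 621. -200.   48.]
jar 657 rect c [659. 194.] size [118. 103.] ang 1.7 med [648. 190.  46.]
jarrim 150 rect c [646. 187.] size [55. 57.] ang 28.0 med [647. 187.  88.]
petri 471 rect c [ 523. -429.] size [86. 75.] ang 3.2 med [ 518. -431.   15.]
dropper 276 rect c [ 621. -429.] size [41. 38.] ang 45.7 med [ 617. -425.   60.]
timer 484 rect c [511. 418.] size [72. 78.] ang 13.7 med [506. 410.  15.]
```

View pics/crop0.png

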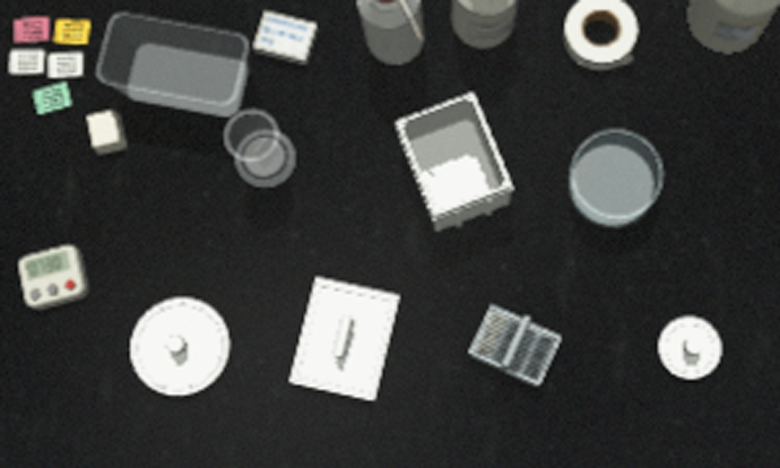

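The crop confirms the grey rack at crop (515,345): its bar measures 8x56 mm at z 57 and the rim and lid heights match the listing. Setting out to the rack along an arc.

>>> send_rows:
  deltas:
    - {"dx": 20,"dy": -20}
    - {"dx": 50,"dy": -48}
    - {"dx": 80,"dy": -75}
    - {"dx": 110,"dy": -105}
    - {"dx": 140,"dy": -135}
  jaw: 40
  newtons: 50

```text
$.deltas[0]: bad value
```

>>> send_rows:
  deltas:
    - {"dx": 20,"dy": -36}
    - {"dx": 40,"dy": -72}
    - {"dx": 60,"dy": -108}
    - {"dx": 80,"dy": -144}
    - {"dx": 98,"dy": -180}

```text
$.deltas[0]: bad value
```

>>> send_rows:
  deltas:
    - {"dx": 7,"dy": -40}
    - {"dx": 12,"dy": -80}
    - {"dx": 14,"dy": -120}
    - {"dx": 14,"dy": -160}
    - {"dx": 12,"dy": -200}

```text
$.deltas[0]: bad value
```

>>> send_rows:
  deltas:
    - {"dx": -5,"dy": -40,"rz": -1}
    - {"dx": -12,"dy": -80,"rz": -2}
    - {"dx": -22,"dy": -120,"rz": -3}
    - {"dx": -34,"dy": -160,"rz": -4}
    - {"dx": -44,"dy": -195,"rz": -4.6}

```text
$.deltas[0]: bad value
```

All six keys seem to be needed in every row.

>>> send_rows:
  deltas:
    - {"dx": 20,"dy": -20,"dz": 0,"rx": 0,"ry": 0,"rz": 0}
    - {"dx": 50,"dy": -48,"dz": 0,"rx": 0,"ry": 0,"rz": 0}
    - {"dx": 80,"dy": -75,"dz": 0,"rx": 0,"ry": 0,"rz": 0}
    - {"dx": 110,"dy": -105,"dz": 0,"rx": 0,"ry": 0,"rz": 0}
    - {"dx": 140,"dy": -135,"dz": 0,"rx": 0,"ry": 0,"rz": 0}
  jaw: 40
  newtons: 50

```text
clock: 0.62
tcp_pos: [0.37, 0.4992, 0.2124]
orientation: [0.543, 3.094, -0.0]
contact_force: [1.1, 0.5, 0.4]
grip_width: 0.0402
gripper_force: 0.0
```

>>> send_rows:
  deltas:
    - {"dx": 20,"dy": -36,"dz": 0,"rx": 0,"ry": 0,"rz": 0}
    - {"dx": 40,"dy": -72,"dz": 0,"rx": 0,"ry": 0,"rz": 0}
    - {"dx": 60,"dy": -108,"dz": 0,"rx": 0,"ry": 0,"rz": 0}
    - {"dx": 80,"dy": -144,"dz": 0,"rx": 0,"ry": 0,"rz": 0}
    - {"dx": 98,"dy": -180,"dz": 0,"rx": 0,"ry": 0,"rz": 0}

```text
clock: 1.03
tcp_pos: [0.4678, 0.3186, 0.2125]
orientation: [0.544, 3.094, 0.0]
contact_force: [0.1, 0.1, 0.9]
grip_width: 0.0403
gripper_force: 0.0
```

>>> send_rows:
  deltas:
    - {"dx": 7,"dy": -40,"dz": 0,"rx": 0,"ry": 0,"rz": 0}
    - {"dx": 12,"dy": -80,"dz": 0,"rx": 0,"ry": 0,"rz": 0}
    - {"dx": 14,"dy": -120,"dz": 0,"rx": 0,"ry": 0,"rz": 0}
    - {"dx": 14,"dy": -160,"dz": 0,"rx": 0,"ry": 0,"rz": 0}
    - {"dx": 12,"dy": -200,"dz": 0,"rx": 0,"ry": 0,"rz": 0}

```text
clock: 1.45
tcp_pos: [0.479, 0.1186, 0.2126]
orientation: [0.544, 3.094, 0.0]
contact_force: [1.0, -0.1, 0.1]
grip_width: 0.0401
gripper_force: 0.0
```

>>> send_rows:
  deltas:
    - {"dx": -5,"dy": -40,"dz": 0,"rx": 0,"ry": 0,"rz": -1}
    - {"dx": -12,"dy": -80,"dz": 0,"rx": 0,"ry": 0,"rz": -2}
    - {"dx": -22,"dy": -120,"dz": 0,"rx": 0,"ry": 0,"rz": -3}
    - {"dx": -34,"dy": -160,"dz": 0,"rx": 0,"ry": 0,"rz": -4}
    - {"dx": -44,"dy": -195,"dz": 0,"rx": 0,"ry": 0,"rz": -4.6}

```text
clock: 1.87
tcp_pos: [0.4337, -0.0768, 0.2126]
orientation: [0.671, 3.069, 0.0]
contact_force: [0.3, -0.3, 0.1]
grip_width: 0.0399
gripper_force: 0.0
```

>>> send_rows:
  deltas:
    - {"dx": 0,"dy": -18,"dz": -20,"rx": 0,"ry": 0,"rz": 0}
    - {"dx": 0,"dy": -18,"dz": -20,"rx": 0,"ry": 0,"rz": 0}

```text
clock: 2.03
tcp_pos: [0.4325, -0.0966, 0.1908]
orientation: [-0.678, -3.065, 0.002]
contact_force: [-1.0, -0.7, 0.1]
grip_width: 0.04
gripper_force: 0.0
```

```bash
cat >> h.py <<'E'
def blob(W,lo,hi,box=None,c=None,rad=.1):
    p=W.reshape(-1,3); p=p[(p[:,2]>lo)&(p[:,2]<hi)]
    if c is not None: p=p[np.hypot(*(p[:,:2]-c).T)<rad]
    if len(p)<4: return None
    cc,s,an=cv2.minAreaRect((p[:,:2]*1000).astype(np.float32))
    return len(p),np.round(cc,1),np.round(s,1),round(an,1),np.round(np.median(p,0)*1000,1)
E
python3 - <<'E'
from h import *
im,W=grab("wrist"); cv2.imwrite("pics/w1.png",im)
o=r.get_obs(); print(o['clock'],o['tcp_pos'],o['orientation'],o['joints'])
print('bar',blob(W,.052,.065,c=(.436,-.094)))
print('rim',blob(W,.07,.082,c=(.63,-.025)))
E
```

```text
2.0833 [ 0.43338166 -0.09424939  0.19155891] [-6.74011598e-01 -3.06607615e+00  1.13724233e-03] [-0.30412979  0.11342642  0.41080107  2.12678921 -0.05652485  0.91389174
  1.27698656]
bar (710, array([438.4, -92.8]), array([ 7.2, 57. ]), 65.2, array([437.3, -92.4,  57.7]))
rim (1341, array([629.1, -12.5]), array([113.9,  65.2]), 20.5, array([587.9,  -1. ,  75.2]))
```

View pics/w1.png

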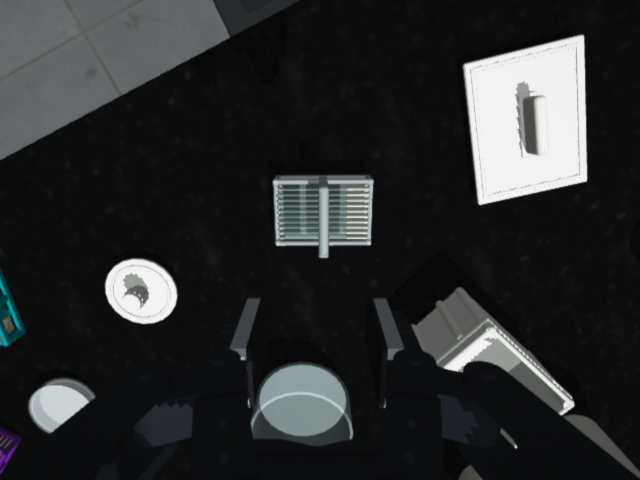

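The wrist view shows the rack centred at (323,215), with its bar upright in the picture and parallel to the pads. Measured bar centre is (438,-93) with its top at z 58. Descending.

>>> send_rows:
  deltas:
    - {"dx": 5,"dy": 1,"dz": -30,"rx": 0,"ry": 0,"rz": 0}
    - {"dx": 5,"dy": 1,"dz": -65,"rx": 0,"ry": 0,"rz": 0}
    - {"dx": 5,"dy": 1,"dz": -95,"rx": 0,"ry": 0,"rz": 0}
    - {"dx": 5,"dy": 1,"dz": -115,"rx": 0,"ry": 0,"rz": 0}
    - {"dx": 5,"dy": 1,"dz": -125,"rx": 0,"ry": 0,"rz": 0}

```text
clock: 2.5
tcp_pos: [0.439, -0.0896, 0.0654]
orientation: [-0.663, -3.067, 0.0]
contact_force: [0.4, 0.8, 1.7]
grip_width: 0.0402
gripper_force: 0.0
```

>>> send_rows:
  deltas:
    - {"dx": 0,"dy": 0,"dz": -10,"rx": 0,"ry": 0,"rz": 0}
    - {"dx": 0,"dy": 0,"dz": -20,"rx": 0,"ry": 0,"rz": 0}
    - {"dx": 0,"dy": 0,"dz": -20,"rx": 0,"ry": 0,"rz": 0}

```text
clock: 2.75
tcp_pos: [0.4399, -0.0908, 0.0468]
orientation: [-0.666, -3.069, -0.0]
contact_force: [-0.9, -0.1, 0.0]
grip_width: 0.0402
gripper_force: 0.0
```

>>> send_rows:
  deltas:
    - {"dx": 0,"dy": 0,"dz": 0,"rx": 0,"ry": 0,"rz": 0}
    - {"dx": 0,"dy": 0,"dz": 0,"rx": 0,"ry": 0,"rz": 0}
    - {"dx": 0,"dy": 0,"dz": 0,"rx": 0,"ry": 0,"rz": 0}
    - {"dx": 0,"dy": 0,"dz": 0,"rx": 0,"ry": 0,"rz": 0}
    - {"dx": 0,"dy": 0,"dz": 0,"rx": 0,"ry": 0,"rz": 0}
  jaw: 0

```text
clock: 3.17
tcp_pos: [0.4404, -0.0913, 0.048]
orientation: [0.667, 3.069, 0.001]
contact_force: [0.5, -0.9, -0.1]
grip_width: -0.0001
gripper_force: 0.0
```

The jaws closed to zero, so I need to see why.

Run:
```python
from h import *
im,W=grab("wrist")
im2,W2=grab("side")
a=cv2.resize(im2[190:320,230:430],(800,520)); cv2.imwrite("pics/s2.png",a)
cv2.imwrite("pics/w2.png",im)
o=r.get_obs(); print(o['clock'],o['tcp_pos'],o['grip_width'],o['gripper_force'])
```

```text
3.2667 [ 0.44020804 -0.09133222  0.04781346] 0.0001799326882145851 0.0
```

View pics/w2.png

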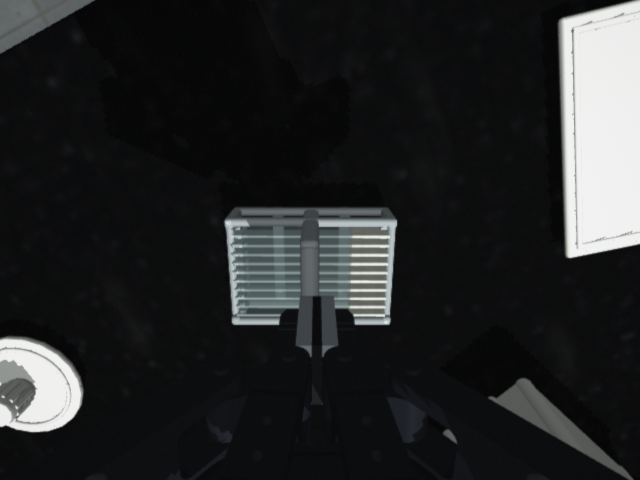

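View pics/s2.png

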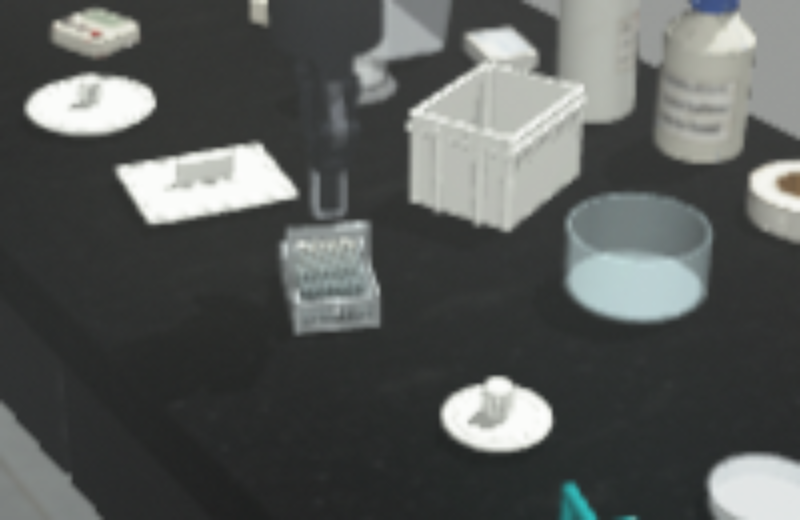

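The fingers at wrist px (317,310) stand at the far end of, or above, the bar at (310,250). I'll locate the fingertips and bar in the depth maps of each camera.

Run:
```python
from h import *
im,W=grab("wrist"); im2,W2=grab("side"); im3,W3=grab("top")
for p in [(309,240),(309,280),(305,310),(330,310),(305,330),(330,330),(302,345),(332,345)]: print('w',p,np.round(W[p[1],p[0]]*1000))
print('bar w',blob(W,.05,.062,c=(.436,-.094)))
print('bar s',blob(W2,.052,.062,c=(.436,-.094),rad=.06)); print('bar t',blob(W3,.05,.062,c=(.436,-.094),rad=.06))
for y in (225,230,236,240,244,248): # side px of fingers
    print('s',y,[np.round(W2[y,x]*1000) for x in (309,312,315)])
f=r.grab_frame("wrist"); print(f["xyz"],f["orientation"])
```

```text
w (309, 240) [413. -81.  55.]
w (309, 280) [428. -88.  58.]
w (305, 310) [428. -90.  82.]
w (330, 310) [432. -82.  82.]
w (305, 330) [429. -90.  95.]
w (330, 330) [432. -82.  96.]
w (302, 345) [429. -90. 104.]
w (332, 345) [433. -82. 103.]
bar w (1151, array([423.8, -86.4]), array([ 8. , 25.5]), 65.6, array([422.1, -85.6,  57.6]))
bar s (71, array([437.7, -97. ]), array([13.4, 55.5]), 67.3, array([435.7, -97.9,  56.5]))
bar t None
s 225 [array([ 413., -123.,  142.]), array([ 408., -146.,  153.]), array([ 415., -149.,  152.])]
s 230 [array([ 413., -122.,  127.]), array([ 425., -119.,  123.]), array([ 431., -123.,  123.])]
s 236 [array([431., -94.,  93.]), array([ 436., -100.,   94.]), array([ 445., -102.,   92.])]
s 240 [array([428., -98.,  83.]), array([438., -97.,  79.]), array([ 439., -110.,   85.])]
s 244 [array([428., -98.,  71.]), array([437., -98.,  68.]), array([510.,  -0.,   2.])]
s 248 [array([430., -95.,  56.]), array([436., -99.,  57.]), array([446., -99.,  53.])]
[ 0.36703026 -0.05736453  0.20913148] [2.40865086 1.54992181 0.2477442 ]
```

Both cameras put the shut fingertips at about z 66, above the bar, though the reported TCP implies 37. I'll open the jaws and measure the tip height carefully.

>>> send_rows:
  deltas:
    - {"dx": 0,"dy": 0,"dz": 0,"rx": 0,"ry": 0,"rz": 0}
    - {"dx": 0,"dy": 0,"dz": 0,"rx": 0,"ry": 0,"rz": 0}
    - {"dx": 0,"dy": 0,"dz": 0,"rx": 0,"ry": 0,"rz": 0}
    - {"dx": 0,"dy": 0,"dz": 0,"rx": 0,"ry": 0,"rz": 0}
  jaw: 40

```text
clock: 3.8
tcp_pos: [0.44, -0.0914, 0.0475]
orientation: [-0.667, -3.07, 0.0]
contact_force: [0.1, 0.5, -0.4]
grip_width: 0.0398
gripper_force: 0.0
```

Run:
```python
from h import *
im2,W2=grab("side"); im,W=grab("wrist")
o=r.get_obs(); t=o['tcp_pos']; print(t,o['grip_width'])
ax=np.array([np.cos(np.radians(65.5)),np.sin(np.radians(65.5))]); ay=np.array([-ax[1],ax[0]])
for n,V in (('w',W),('s',W2)):
    p=V.reshape(-1,3); p=p[np.isfinite(p[:,0])]; d=p[:,:2]-t[:2]
    a=d@ax; b=d@ay
    for sgn in (1,-1):
        m=(a*sgn>.012)&(a*sgn<.034)&(abs(b)<.014)&(p[:,2]>.02)&(p[:,2]<.12)
        z=np.sort(p[m][:,2])*1000
        print(n,sgn,m.sum(),np.histogram(z,np.arange(20,121,5))[0])
cv2.imwrite("pics/s3.png",cv2.resize(im2[190:320,230:430],(800,520)))
```

```text
[ 0.43997736 -0.09134285  0.04748143] 0.04016809948838088
w 1 6303 [ 820 1339   42    0    0    0    0    0    0   31  178  290  344  377
  419  436  458  592  435  542]
w -1 6388 [ 797 1353   46    0    0    0    0    0    0   28  176  297  339  387
  415  465  438  602  445  600]
s 1 57 [16 11  5  0  0  0  0  0  0  1  2  2  5  1  5  2  4  1  1  1]
s -1 98 [ 7 17  3  0  0  0  0  0  0  2  8 12 10  8  8 13  7  1  0  2]
```

The open tips also stand at z 67 with the reported TCP at 47.5, and the two cameras agree. The real fingertips are therefore about 20 mm above the reported TCP, and I'll use tip z = tcp z + 20. Lowering 29 mm while watching the force.

>>> send_rows:
  deltas:
    - {"dx": 0,"dy": 0,"dz": -8,"rx": 0,"ry": 0,"rz": 0}
    - {"dx": 0,"dy": 0,"dz": -16,"rx": 0,"ry": 0,"rz": 0}
    - {"dx": 0,"dy": 0,"dz": -23,"rx": 0,"ry": 0,"rz": 0}
    - {"dx": 0,"dy": 0,"dz": -28,"rx": 0,"ry": 0,"rz": 0}
    - {"dx": 0,"dy": 0,"dz": -28,"rx": 0,"ry": 0,"rz": 0}

```text
clock: 4.32
tcp_pos: [0.4389, -0.0913, 0.0181]
orientation: [-0.667, -3.067, 0.001]
contact_force: [-0.1, -0.4, 0.9]
grip_width: 0.0399
gripper_force: 0.0
```

>>> send_rows:
  deltas:
    - {"dx": 0,"dy": 0,"dz": 0,"rx": 0,"ry": 0,"rz": 0}
    - {"dx": 0,"dy": 0,"dz": 0,"rx": 0,"ry": 0,"rz": 0}
    - {"dx": 0,"dy": 0,"dz": 0,"rx": 0,"ry": 0,"rz": 0}
    - {"dx": 0,"dy": 0,"dz": 0,"rx": 0,"ry": 0,"rz": 0}
    - {"dx": 0,"dy": 0,"dz": 0,"rx": 0,"ry": 0,"rz": 0}
  jaw: 0

```text
clock: 4.73
tcp_pos: [0.4402, -0.0913, 0.0197]
orientation: [0.667, 3.069, 0.0]
contact_force: [-0.5, 0.1, -0.2]
grip_width: 0.0069
gripper_force: 49.2
```

Gripped: 49 N at 7 mm. Lifting, and refining the dish pose from the stored top cloud at the same time.

>>> send_rows:
  deltas:
    - {"dx": 0,"dy": 0,"dz": 15,"rx": 0,"ry": 0,"rz": 0}
    - {"dx": 0,"dy": 0,"dz": 45,"rx": 0,"ry": 0,"rz": 0}
    - {"dx": 0,"dy": 0,"dz": 80,"rx": 0,"ry": 0,"rz": 0}
    - {"dx": 0,"dy": 0,"dz": 105,"rx": 0,"ry": 0,"rz": 0}
    - {"dx": 0,"dy": 0,"dz": 120,"rx": 0,"ry": 0,"rz": 0}

```text
clock: 5.15
tcp_pos: [0.4411, -0.0915, 0.1422]
orientation: [0.667, 3.066, 0.002]
contact_force: [0.6, -0.7, -1.7]
grip_width: 0.0067
gripper_force: 49.1
```

Run:
```python
from h import *
W=np.load("top0.npy"); W2=np.load("side0.npy")
def pose(V,lo,hi,c,rad,nm):
    p=V.reshape(-1,3); p=p[(p[:,2]>lo)&(p[:,2]<hi)]; p=p[np.hypot(*(p[:,:2]-c).T)<rad,:2]*1000
    best=None
    for a in np.radians(np.arange(0,90,.5)):
        q=p@np.array([[np.cos(a),-np.sin(a)],[np.sin(a),np.cos(a)]])
        l,h=np.percentile(q,1.5,0),np.percentile(q,98.5,0); A=np.prod(h-l)
        if best is None or A<best[0]: best=(A,np.degrees(a),h-l,(l+h)/2)
    A,a,s,m=best; t=np.radians(a); print(nm,len(p),'ang',a,'size',np.round(s,1),'c',np.round([m[0]*np.cos(t)-m[1]*np.sin(t),m[0]*np.sin(t)+m[1]*np.cos(t)],1))
for V,n in((W,'top'),(W2,'side')):
    pose(V,.071,.082,(.63,-.025),.08,n+' dish'); pose(V,.006,.016,(.443,.09),.09,n+' lid'); pose(V,.025,.04,(.443,.09),.05,n+' lidgrip')
    pose(V,.044,.056,(.621,-.2),.065,n+' rdish'); pose(V,.084,.095,(.646,.187),.05,n+' jar')
```

```text
top dish 211 ang 22.5 size [111.9  87.5] c [633.  -24.8]
top lid 1248 ang 78.5 size [ 91.8 114.8] c [442.6  91. ]
top lidgrip 60 ang 78.0 size [ 9.2 43.8] c [442.1  90.8]
top rdish 136 ang 60.5 size [96.2 97. ] c [ 620.5 -200.9]
top jar 126 ang 23.0 size [54.1 55.2] c [645.7 187.3]
side dish 189 ang 22.5 size [115.7  88.5] c [633.9 -29.7]
side lid 467 ang 76.5 size [ 92.1 115.2] c [444.1  86.2]
side lidgrip 56 ang 77.0 size [12.6 44.9] c [443.7  86.5]
side rdish 200 ang 59.5 size [100.   95.1] c [ 622.3 -204.7]
side jar 74 ang 64.5 size [57.1 52.9] c [646.4 183.6]
```

>>> send_rows:
  deltas:
    - {"dx": 12,"dy": 4,"dz": 0,"rx": 0,"ry": 0,"rz": -4}
    - {"dx": 35,"dy": 12,"dz": 0,"rx": 0,"ry": 0,"rz": -10}
    - {"dx": 60,"dy": 21,"dz": 0,"rx": 0,"ry": 0,"rz": -16}
    - {"dx": 85,"dy": 30,"dz": 0,"rx": 0,"ry": 0,"rz": -22}
    - {"dx": 110,"dy": 38,"dz": 0,"rx": 0,"ry": 0,"rz": -28}

```text
clock: 5.57
tcp_pos: [0.5508, -0.0525, 0.1396]
orientation: [-1.397, -2.814, -0.001]
contact_force: [-0.0, 0.1, -0.7]
grip_width: 0.0067
gripper_force: 49.1
```

>>> send_rows:
  deltas:
    - {"dx": 25,"dy": 9,"dz": 0,"rx": 0,"ry": 0,"rz": -6}
    - {"dx": 50,"dy": 17,"dz": 0,"rx": 0,"ry": 0,"rz": -11}
    - {"dx": 70,"dy": 24,"dz": 0,"rx": 0,"ry": 0,"rz": -15}
    - {"dx": 82,"dy": 28,"dz": 0,"rx": 0,"ry": 0,"rz": -15}
    - {"dx": 82,"dy": 28,"dz": 0,"rx": 0,"ry": 0,"rz": -15}

```text
clock: 5.98
tcp_pos: [0.6342, -0.0232, 0.139]
orientation: [1.742, 2.614, 0.001]
contact_force: [-0.5, -0.3, -1.8]
grip_width: 0.0068
gripper_force: 49.1
```

Run:
```python
from h import *
im,W=grab("wrist"); im3,W3=grab("top")
o=r.get_obs(); print(o['clock'],o['tcp_pos'],o['orientation'],o['contact_force'],o['grip_width'])
print('bar',blob(W,.165,.19,c=(.633,-.025),rad=.05)); print('rim',blob(W,.07,.082,c=(.633,-.025)))
cv2.imwrite("pics/w4.png",np.hstack([cv2.resize(im,(560,420)),cv2.resize(im3[140:300,240:330],(236,420))]))
```

```text
6.0833 [ 0.63134225 -0.02534048  0.13895693] [-1.74469762e+00 -2.61151586e+00  1.68130031e-03] [-0.26552477 -0.59143246 -1.46408424] 0.006922609351073583
bar (5710, array([631.7, -22. ]), array([31.8, 55.3]), 0.3, array([631.8, -14.3, 177.1]))
rim (2354, array([624.3,   2.9]), array([113. ,  29.7]), 22.5, array([620.8,  13.7,  75.6]))
```

View pics/w4.png

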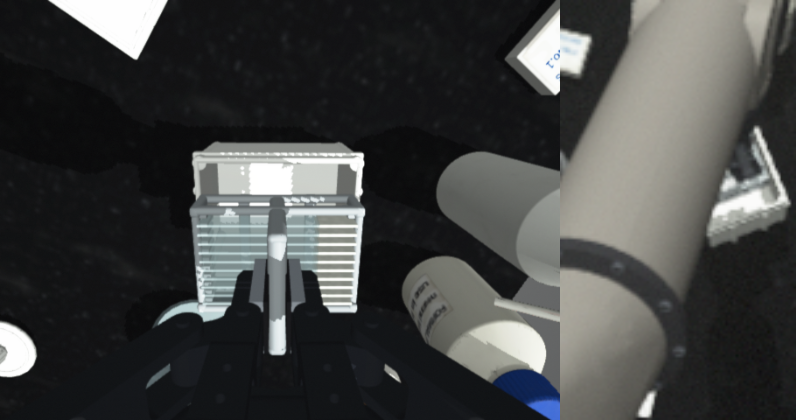

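The wrist view shows the rack at (275,250) held square above the dish, whose rim corners are at (195,155) and (362,155). Rim extrapolation gives centre (635,-24), so I'll shift 2 mm and lower slowly.

>>> send_rows:
  deltas:
    - {"dx": 2,"dy": 1,"dz": -10,"rx": 0,"ry": 0,"rz": 0}
    - {"dx": 2,"dy": 1,"dz": -25,"rx": 0,"ry": 0,"rz": 0}
    - {"dx": 2,"dy": 1,"dz": -38,"rx": 0,"ry": 0,"rz": 0}
    - {"dx": 2,"dy": 1,"dz": -45,"rx": 0,"ry": 0,"rz": 0}
    - {"dx": 2,"dy": 1,"dz": -50,"rx": 0,"ry": 0,"rz": 0}

```text
clock: 6.5
tcp_pos: [0.6326, -0.0246, 0.0879]
orientation: [-1.746, -2.61, 0.002]
contact_force: [-0.1, -0.2, -1.6]
grip_width: 0.0068
gripper_force: 49.1
```

>>> send_rows:
  deltas:
    - {"dx": 0,"dy": 0,"dz": -9,"rx": 0,"ry": 0,"rz": 0}
    - {"dx": 0,"dy": 0,"dz": -18,"rx": 0,"ry": 0,"rz": 0}
    - {"dx": 0,"dy": 0,"dz": -27,"rx": 0,"ry": 0,"rz": 0}
    - {"dx": 0,"dy": 0,"dz": -36,"rx": 0,"ry": 0,"rz": 0}
    - {"dx": 0,"dy": 0,"dz": -44,"rx": 0,"ry": 0,"rz": 0}

```text
clock: 6.92
tcp_pos: [0.6338, -0.0243, 0.0445]
orientation: [-1.746, -2.611, 0.0]
contact_force: [-0.5, -1.1, -1.4]
grip_width: 0.0066
gripper_force: 49.1
```

>>> send_rows:
  deltas:
    - {"dx": 0,"dy": 0,"dz": -5,"rx": 0,"ry": 0,"rz": 0}
    - {"dx": 0,"dy": 0,"dz": -10,"rx": 0,"ry": 0,"rz": 0}
    - {"dx": 0,"dy": 0,"dz": -14,"rx": 0,"ry": 0,"rz": 0}
    - {"dx": 0,"dy": 0,"dz": -16,"rx": 0,"ry": 0,"rz": 0}
    - {"dx": 0,"dy": 0,"dz": -17,"rx": 0,"ry": 0,"rz": 0}

```text
clock: 7.33
tcp_pos: [0.634, -0.0243, 0.0283]
orientation: [-1.746, -2.612, 0.0]
contact_force: [0.3, 0.2, -1.1]
grip_width: 0.0066
gripper_force: 49.1
```

>>> send_rows:
  deltas:
    - {"dx": 0,"dy": 0,"dz": -1,"rx": 0,"ry": 0,"rz": 0}
    - {"dx": 0,"dy": 0,"dz": -2,"rx": 0,"ry": 0,"rz": 0}
    - {"dx": 0,"dy": 0,"dz": -3,"rx": 0,"ry": 0,"rz": 0}
    - {"dx": 0,"dy": 0,"dz": -3,"rx": 0,"ry": 0,"rz": 0}

```text
clock: 7.67
tcp_pos: [0.634, -0.0243, 0.0255]
orientation: [1.746, 2.612, 0.0]
contact_force: [0.6, -0.2, -1.3]
grip_width: 0.0068
gripper_force: 49.1
```

Not touching yet, so down another 2 mm.

>>> send_rows:
  deltas:
    - {"dx": 0,"dy": 0,"dz": -1,"rx": 0,"ry": 0,"rz": 0}
    - {"dx": 0,"dy": 0,"dz": -2,"rx": 0,"ry": 0,"rz": 0}
    - {"dx": 0,"dy": 0,"dz": -2,"rx": 0,"ry": 0,"rz": 0}

```text
clock: 7.92
tcp_pos: [0.6343, -0.0243, 0.0248]
orientation: [-1.746, -2.612, -0.001]
contact_force: [-3.7, 0.9, 9.5]
grip_width: 0.0067
gripper_force: 50.5
```

Contact with the floor at 9.5 N. Opening a little and lifting straight up.

>>> send_rows:
  deltas:
    - {"dx": 0,"dy": 0,"dz": 1,"rx": 0,"ry": 0,"rz": 0}
    - {"dx": 0,"dy": 0,"dz": 1,"rx": 0,"ry": 0,"rz": 0}
    - {"dx": 0,"dy": 0,"dz": 1,"rx": 0,"ry": 0,"rz": 0}
    - {"dx": 0,"dy": 0,"dz": 1,"rx": 0,"ry": 0,"rz": 0}
  jaw: 30

```text
clock: 8.25
tcp_pos: [0.634, -0.0244, 0.0244]
orientation: [1.746, 2.612, -0.0]
contact_force: [0.4, -0.1, 0.1]
grip_width: 0.03
gripper_force: 0.0
```

>>> send_rows:
  deltas:
    - {"dx": 0,"dy": 0,"dz": 10,"rx": 0,"ry": 0,"rz": 0}
    - {"dx": 0,"dy": 0,"dz": 35,"rx": 0,"ry": 0,"rz": 0}
    - {"dx": 0,"dy": 0,"dz": 70,"rx": 0,"ry": 0,"rz": 0}
    - {"dx": 0,"dy": 0,"dz": 105,"rx": 0,"ry": 0,"rz": 0}
    - {"dx": 0,"dy": 0,"dz": 125,"rx": 0,"ry": 0,"rz": 0}

```text
clock: 8.67
tcp_pos: [0.6356, -0.0249, 0.1539]
orientation: [1.745, 2.608, 0.004]
contact_force: [0.1, 0.4, 0.8]
grip_width: 0.0298
gripper_force: 0.0
```

Released. On to the rectangular lid at (442,91), whose grip axis lies at -12 deg.

>>> send_rows:
  deltas:
    - {"dx": -15,"dy": 9,"dz": 0,"rx": 0,"ry": 0,"rz": 5}
    - {"dx": -40,"dy": 24,"dz": 0,"rx": 0,"ry": 0,"rz": 11}
    - {"dx": -65,"dy": 39,"dz": 0,"rx": 0,"ry": 0,"rz": 17}
    - {"dx": -90,"dy": 54,"dz": 0,"rx": 0,"ry": 0,"rz": 23}
    - {"dx": -115,"dy": 69,"dz": 0,"rx": 0,"ry": 0,"rz": 29}
  jaw: 45

```text
clock: 9.08
tcp_pos: [0.5179, 0.045, 0.1502]
orientation: [1.029, 2.967, 0.001]
contact_force: [-0.7, 1.0, 0.2]
grip_width: 0.0451
gripper_force: 0.0
```

>>> send_rows:
  deltas:
    - {"dx": -20,"dy": 12,"dz": 0,"rx": 0,"ry": 0,"rz": 6}
    - {"dx": -40,"dy": 24,"dz": 0,"rx": 0,"ry": 0,"rz": 12}
    - {"dx": -60,"dy": 36,"dz": 0,"rx": 0,"ry": 0,"rz": 18}
    - {"dx": -76,"dy": 46,"dz": 0,"rx": 0,"ry": 0,"rz": 24}
    - {"dx": -76,"dy": 46,"dz": 0,"rx": 0,"ry": 0,"rz": 26.5}

```text
clock: 9.5
tcp_pos: [0.4398, 0.0924, 0.1498]
orientation: [-0.316, -3.124, -0.001]
contact_force: [-0.2, 1.3, 0.9]
grip_width: 0.0449
gripper_force: 0.0
```

Run:
```python
from h import *
im,W=grab("wrist"); im3,W3=grab("top")
o=r.get_obs(); print(o['clock'],o['tcp_pos'],o['orientation'],np.round(o['joints'],2))
print('grip',blob(W,.026,.04,c=(.4425,.09),rad=.05)); print('plate',blob(W,.007,.017,c=(.4425,.09)))
print('rackbar in dish top',blob(W3,.055,.067,c=(.634,-.025),rad=.035));print('rim top',blob(W3,.071,.082,c=(.634,-.025),rad=.08))
```

```text
9.6 [0.4427011  0.0909831  0.15021894] [3.27103432e-01 3.12379808e+00 1.22486711e-03] [-0.61  0.19  0.31  2.15 -0.08  0.81  1.11]
grip (799, array([444.5,  91.4]), array([ 9.7, 45. ]), 78.3, array([442.7,  91.5,  33.7]))
plate (16288, array([445.1,  91.1]), array([ 94.1, 118.1]), 78.3, array([438.4,  93. ,  12.3]))
rackbar in dish top (63, array([631.6, -22.7]), array([ 8.9, 54.8]), 23.0, array([630.6, -23. ,  61.8]))
rim top (214, array([632.2, -24.5]), array([114.3,  89.8]), 22.7, array([630.2, -25.9,  74.8]))
```

The wrist measurement confirms the lid at (445,91), 94x118 mm at 78.3 deg, and the rack bar sits centred in the dish. Descending onto the lid grip.

>>> send_rows:
  deltas:
    - {"dx": 2,"dy": 0,"dz": -25,"rx": 0,"ry": 0,"rz": 0}
    - {"dx": 2,"dy": 0,"dz": -60,"rx": 0,"ry": 0,"rz": 0}
    - {"dx": 2,"dy": 0,"dz": -95,"rx": 0,"ry": 0,"rz": 0}
    - {"dx": 2,"dy": 0,"dz": -120,"rx": 0,"ry": 0,"rz": 0}
    - {"dx": 2,"dy": 0,"dz": -135,"rx": 0,"ry": 0,"rz": 0}

```text
clock: 10.02
tcp_pos: [0.4444, 0.0896, 0.0123]
orientation: [-0.334, -3.122, 0.003]
contact_force: [0.2, 0.9, -0.8]
grip_width: 0.0448
gripper_force: 0.0
```

>>> send_rows:
  deltas:
    - {"dx": 0,"dy": 0,"dz": -8,"rx": 0,"ry": 0,"rz": 0}
    - {"dx": 0,"dy": 0,"dz": -13,"rx": 0,"ry": 0,"rz": 0}
    - {"dx": 0,"dy": 0,"dz": -16,"rx": 0,"ry": 0,"rz": 0}
    - {"dx": 0,"dy": 0,"dz": -16,"rx": 0,"ry": 0,"rz": 0}

```text
clock: 10.35
tcp_pos: [0.4457, 0.0906, -0.0012]
orientation: [0.33, 3.123, 0.0]
contact_force: [-0.1, -0.6, -0.4]
grip_width: 0.0446
gripper_force: 0.0
```

>>> send_rows:
  deltas:
    - {"dx": 0,"dy": 0,"dz": 0,"rx": 0,"ry": 0,"rz": 0}
    - {"dx": 0,"dy": 0,"dz": 0,"rx": 0,"ry": 0,"rz": 0}
    - {"dx": 0,"dy": 0,"dz": 0,"rx": 0,"ry": 0,"rz": 0}
    - {"dx": 0,"dy": 0,"dz": 0,"rx": 0,"ry": 0,"rz": 0}
    - {"dx": 0,"dy": 0,"dz": 0,"rx": 0,"ry": 0,"rz": 0}
  jaw: 0

```text
clock: 10.77
tcp_pos: [0.4456, 0.0909, -0.0006]
orientation: [0.329, 3.123, 0.001]
contact_force: [-1.6, 0.2, 5.6]
grip_width: 0.0085
gripper_force: 50.4
```

Gripped. Lifting and carrying to the dish with a +34 deg turn.

>>> send_rows:
  deltas:
    - {"dx": 0,"dy": 0,"dz": 10,"rx": 0,"ry": 0,"rz": 0}
    - {"dx": 0,"dy": 0,"dz": 35,"rx": 0,"ry": 0,"rz": 0}
    - {"dx": 0,"dy": 0,"dz": 70,"rx": 0,"ry": 0,"rz": 0}
    - {"dx": 0,"dy": 0,"dz": 100,"rx": 0,"ry": 0,"rz": 0}
    - {"dx": 0,"dy": 0,"dz": 115,"rx": 0,"ry": 0,"rz": 0}

```text
clock: 11.18
tcp_pos: [0.4464, 0.0909, 0.1174]
orientation: [0.33, 3.12, 0.004]
contact_force: [1.4, -0.2, -1.1]
grip_width: 0.009
gripper_force: 49.5
```

>>> send_rows:
  deltas:
    - {"dx": 12,"dy": -7,"dz": 0,"rx": 0,"ry": 0,"rz": 4}
    - {"dx": 35,"dy": -21,"dz": 0,"rx": 0,"ry": 0,"rz": 9}
    - {"dx": 60,"dy": -37,"dz": 0,"rx": 0,"ry": 0,"rz": 14}
    - {"dx": 85,"dy": -52,"dz": 0,"rx": 0,"ry": 0,"rz": 19}
    - {"dx": 110,"dy": -68,"dz": 0,"rx": 0,"ry": 0,"rz": 24}

```text
clock: 11.6
tcp_pos: [0.5559, 0.0222, 0.1145]
orientation: [-0.335, 3.123, 0.0]
contact_force: [0.0, -0.1, 0.1]
grip_width: 0.0089
gripper_force: 49.5
```

>>> send_rows:
  deltas:
    - {"dx": 25,"dy": -15,"dz": 0,"rx": 0,"ry": 0,"rz": 4}
    - {"dx": 50,"dy": -31,"dz": 0,"rx": 0,"ry": 0,"rz": 8}
    - {"dx": 68,"dy": -42,"dz": 0,"rx": 0,"ry": 0,"rz": 10}
    - {"dx": 78,"dy": -48,"dz": 0,"rx": 0,"ry": 0,"rz": 10}
    - {"dx": 78,"dy": -48,"dz": 0,"rx": 0,"ry": 0,"rz": 10}

```text
clock: 12.02
tcp_pos: [0.6349, -0.0279, 0.1144]
orientation: [-0.594, 3.083, -0.003]
contact_force: [-0.7, -0.4, -0.1]
grip_width: 0.0086
gripper_force: 49.5
```

Run:
```python
from h import *
im,W=grab("wrist"); im3,W3=grab("top"); im2,W2=grab("side")
o=r.get_obs(); print(o['clock'],o['tcp_pos'],o['orientation'],np.round(o['joints'],2),o['grip_width'])
z=o['tcp_pos'][2]+.0126
print('plate w',blob(W,z-.006,z+.006,c=(.634,-.025))); print('plate s',blob(W2,z-.006,z+.006,c=(.634,-.025)));print('plate t',blob(W3,z-.006,z+.006,c=(.634,-.025)))
print('rim side',blob(W2,.071,.082,c=(.634,-.025),rad=.08))
cv2.imwrite("pics/w5.png",np.hstack([cv2.resize(im,(480,360)),cv2.resize(im2[170:290,290:397],(320,360))]))
```

```text
12.1667 [ 0.63202959 -0.02476776  0.11372694] [ 5.98795831e-01 -3.08310934e+00 -7.08507533e-04] [-0.21  0.52  0.21  1.76 -0.14  0.88  2.01] 0.008713367620615047
plate w (38532, array([634.5, -27.3]), array([118.5,  94.5]), 22.0, array([609.3, -39.5, 127.1]))
plate s (434, array([630.1, -29.8]), array([119.9,  95.5]), 22.2, array([616.4, -40.1, 127.2]))
plate t (125, array([615.8, -78.9]), array([25.6, 67. ]), 86.6, array([606.7, -74.4, 126.4]))
rim side (162, array([634.8, -29. ]), array([117.2,  92.2]), 22.5, array([614.1, -42.3,  74.9]))
```

View pics/w5.png

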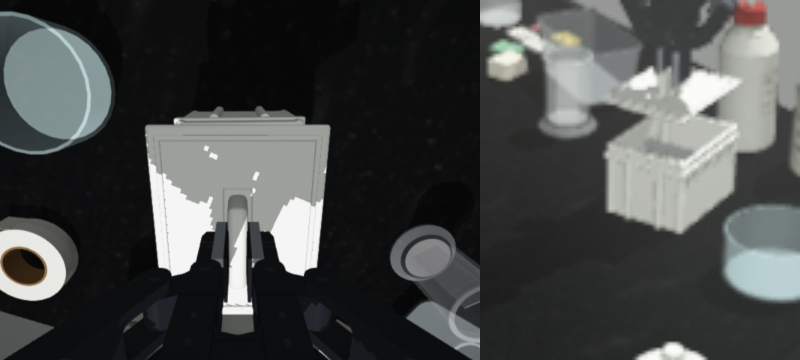

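The lid is held above the dish: plate edge in the left view at (150-325,125), and gap to the rim visible in the right view at (670,110). Measuring both in the same camera suggests shifting about +2.5, +1 mm. Lowering.

>>> send_rows:
  deltas:
    - {"dx": 2.5,"dy": 1,"dz": -8,"rx": 0,"ry": 0,"rz": 0.5}
    - {"dx": 2.5,"dy": 1,"dz": -18,"rx": 0,"ry": 0,"rz": 0.5}
    - {"dx": 2.5,"dy": 1,"dz": -26,"rx": 0,"ry": 0,"rz": 0.5}
    - {"dx": 2.5,"dy": 1,"dz": -32,"rx": 0,"ry": 0,"rz": 0.5}
    - {"dx": 2.5,"dy": 1,"dz": -36,"rx": 0,"ry": 0,"rz": 0.5}

```text
clock: 12.58
tcp_pos: [0.6344, -0.0241, 0.0759]
orientation: [0.612, -3.079, -0.001]
contact_force: [0.2, -0.8, -0.8]
grip_width: 0.0091
gripper_force: 49.5
```

>>> send_rows:
  deltas:
    - {"dx": 0,"dy": 0,"dz": -2,"rx": 0,"ry": 0,"rz": 0}
    - {"dx": 0,"dy": 0,"dz": -4,"rx": 0,"ry": 0,"rz": 0}
    - {"dx": 0,"dy": 0,"dz": -6,"rx": 0,"ry": 0,"rz": 0}
    - {"dx": 0,"dy": 0,"dz": -6,"rx": 0,"ry": 0,"rz": 0}

```text
clock: 12.92
tcp_pos: [0.6354, -0.0244, 0.0713]
orientation: [0.612, -3.081, -0.0]
contact_force: [0.2, -0.2, -1.2]
grip_width: 0.0084
gripper_force: 49.5
```

>>> send_rows:
  deltas:
    - {"dx": 0,"dy": 0,"dz": -1,"rx": 0,"ry": 0,"rz": 0}
    - {"dx": 0,"dy": 0,"dz": -2,"rx": 0,"ry": 0,"rz": 0}
    - {"dx": 0,"dy": 0,"dz": -3,"rx": 0,"ry": 0,"rz": 0}
    - {"dx": 0,"dy": 0,"dz": -4,"rx": 0,"ry": 0,"rz": 0}
    - {"dx": 0,"dy": 0,"dz": -4,"rx": 0,"ry": 0,"rz": 0}

```text
clock: 13.33
tcp_pos: [0.6356, -0.0243, 0.0676]
orientation: [-0.612, 3.081, -0.0]
contact_force: [0.5, -0.5, -0.4]
grip_width: 0.0086
gripper_force: 49.6
```

>>> send_rows:
  deltas:
    - {"dx": 0,"dy": 0,"dz": -1,"rx": 0,"ry": 0,"rz": 0}
    - {"dx": 0,"dy": 0,"dz": -1.5,"rx": 0,"ry": 0,"rz": 0}
    - {"dx": 0,"dy": 0,"dz": -1.5,"rx": 0,"ry": 0,"rz": 0}

```text
clock: 13.58
tcp_pos: [0.6357, -0.0243, 0.0675]
orientation: [-0.612, 3.081, 0.001]
contact_force: [-4.3, -0.1, 10.8]
grip_width: 0.0087
gripper_force: 51.1
```

>>> send_rows:
  deltas:
    - {"dx": 0,"dy": 0,"dz": 1,"rx": 0,"ry": 0,"rz": 0}
    - {"dx": 0,"dy": 0,"dz": 1,"rx": 0,"ry": 0,"rz": 0}
    - {"dx": 0,"dy": 0,"dz": 1,"rx": 0,"ry": 0,"rz": 0}
    - {"dx": 0,"dy": 0,"dz": 1,"rx": 0,"ry": 0,"rz": 0}
  jaw: 45

```text
clock: 13.92
tcp_pos: [0.6354, -0.0243, 0.0668]
orientation: [0.612, -3.081, -0.0]
contact_force: [-0.2, -0.0, 0.8]
grip_width: 0.0452
gripper_force: 0.0
```

>>> send_rows:
  deltas:
    - {"dx": 0,"dy": 0,"dz": 10,"rx": 0,"ry": 0,"rz": 0}
    - {"dx": 0,"dy": 0,"dz": 35,"rx": 0,"ry": 0,"rz": 0}
    - {"dx": 0,"dy": 0,"dz": 65,"rx": 0,"ry": 0,"rz": 0}
    - {"dx": 0,"dy": 0,"dz": 85,"rx": 0,"ry": 0,"rz": 0}
    - {"dx": 0,"dy": 0,"dz": 95,"rx": 0,"ry": 0,"rz": 0}

```text
clock: 14.33
tcp_pos: [0.6372, -0.0245, 0.1658]
orientation: [-0.611, 3.077, -0.001]
contact_force: [0.1, 0.3, 0.8]
grip_width: 0.0448
gripper_force: 0.0
```

Run:
```python
from h import *
im,W=grab("wrist")
o=r.get_obs(); print(o['clock'],o['tcp_pos'])
p=W.reshape(-1,3); m=(np.hypot(*(p[:,:2]-(.634,-.025)).T)<.08)&(p[:,2]>.07)&(p[:,2]<.085); p=p[m]
A=np.c_[p[:,:2],np.ones(len(p))]; c=np.linalg.lstsq(A,p[:,2],rcond=None)[0]; print('tilt',c[:2],'z',np.median(p[:,2]),'n',len(p)); print(blob(W,.07,.09,c=(.634,-.025)))
```

```text
14.3833 [ 0.63769762 -0.02446376  0.16645473]
tilt [-0.00024179 -0.00025498] z 0.0802850895040472 n 22889
(22917, array([635. , -23.7]), array([117.7,  94.4]), 22.6, array([627.2, -26.5,  80.3]))
```

Rectangular lid seated: level, top at z 80.3. On to the larger round lid at (432,267).

>>> send_rows:
  deltas:
    - {"dx": -10,"dy": 15,"dz": -5,"rx": 0,"ry": 0,"rz": -4}
    - {"dx": -32,"dy": 45,"dz": -10,"rx": 0,"ry": 0,"rz": -8}
    - {"dx": -54,"dy": 77,"dz": -15,"rx": 0,"ry": 0,"rz": -12}
    - {"dx": -76,"dy": 109,"dz": -20,"rx": 0,"ry": 0,"rz": -16}
    - {"dx": -98,"dy": 141,"dz": -20,"rx": 0,"ry": 0,"rz": -20}

```text
clock: 14.8
tcp_pos: [0.5349, 0.1174, 0.14]
orientation: [0.062, -3.138, 0.002]
contact_force: [-0.1, 0.3, 0.6]
grip_width: 0.0449
gripper_force: 0.0
```

>>> send_rows:
  deltas:
    - {"dx": -22,"dy": 32,"dz": 0,"rx": 0,"ry": 0,"rz": -4}
    - {"dx": -44,"dy": 64,"dz": 0,"rx": 0,"ry": 0,"rz": -8}
    - {"dx": -66,"dy": 96,"dz": 0,"rx": 0,"ry": 0,"rz": -12}
    - {"dx": -88,"dy": 126,"dz": 0,"rx": 0,"ry": 0,"rz": -16}
    - {"dx": -107,"dy": 150,"dz": 0,"rx": 0,"ry": 0,"rz": -20}

```text
clock: 15.22
tcp_pos: [0.4279, 0.2688, 0.1411]
orientation: [-0.48, -3.103, 0.001]
contact_force: [-0.4, 0.7, 0.6]
grip_width: 0.0447
gripper_force: 0.0
```

>>> send_rows:
  deltas:
    - {"dx": 0,"dy": 0,"dz": 0,"rx": 0,"ry": 0,"rz": 0}
    - {"dx": 0,"dy": 0,"dz": 0,"rx": 0,"ry": 0,"rz": 0}

```text
clock: 15.38
tcp_pos: [0.4286, 0.2682, 0.1412]
orientation: [-0.47, -3.105, 0.002]
contact_force: [1.0, -0.8, -0.1]
grip_width: 0.0448
gripper_force: 0.0
```

Run:
```python
from h import *
im,W=grab("wrist")
o=r.get_obs(); print(o['clock'],o['tcp_pos'],np.round(o['joints'],2))
print('knob',blob(W,.03,.04,c=(.432,.2665),rad=.05)); print('plate',blob(W,.007,.017,c=(.432,.2665),rad=.07))
```

```text
15.4333 [0.4298015  0.26660393 0.14130443] [-0.91  0.29  0.27  2.04 -0.11  0.82  0.69]
knob (482, array([434.2, 268.3]), array([17.8, 18.2]), 4.4, array([433.5, 268.6,  33.9]))
plate (13583, array([434.4, 268.6]), array([105. , 104.7]), 24.1, array([430. , 269.9,  12.3]))
```

>>> send_rows:
  deltas:
    - {"dx": 4,"dy": 2,"dz": -25,"rx": 0,"ry": 0,"rz": 0}
    - {"dx": 4,"dy": 2,"dz": -60,"rx": 0,"ry": 0,"rz": 0}
    - {"dx": 4,"dy": 2,"dz": -90,"rx": 0,"ry": 0,"rz": 0}
    - {"dx": 4,"dy": 2,"dz": -112,"rx": 0,"ry": 0,"rz": 0}
    - {"dx": 4,"dy": 2,"dz": -126,"rx": 0,"ry": 0,"rz": 0}

```text
clock: 15.85
tcp_pos: [0.4343, 0.2657, 0.0133]
orientation: [-0.482, -3.103, 0.006]
contact_force: [-0.4, 0.3, -0.4]
grip_width: 0.0448
gripper_force: 0.0
```

>>> send_rows:
  deltas:
    - {"dx": 0,"dy": 0,"dz": -8,"rx": 0,"ry": 0,"rz": 0}
    - {"dx": 0,"dy": 0,"dz": -13,"rx": 0,"ry": 0,"rz": 0}
    - {"dx": 0,"dy": 0,"dz": -15,"rx": 0,"ry": 0,"rz": 0}
    - {"dx": 0,"dy": 0,"dz": -15,"rx": 0,"ry": 0,"rz": 0}

```text
clock: 16.18
tcp_pos: [0.4351, 0.2683, 0.0012]
orientation: [0.48, 3.104, 0.0]
contact_force: [0.9, 0.8, -0.4]
grip_width: 0.0449
gripper_force: 0.0
```

>>> send_rows:
  deltas:
    - {"dx": 0,"dy": 0,"dz": 0,"rx": 0,"ry": 0,"rz": 0}
    - {"dx": 0,"dy": 0,"dz": 0,"rx": 0,"ry": 0,"rz": 0}
    - {"dx": 0,"dy": 0,"dz": 0,"rx": 0,"ry": 0,"rz": 0}
    - {"dx": 0,"dy": 0,"dz": 0,"rx": 0,"ry": 0,"rz": 0}
    - {"dx": 0,"dy": 0,"dz": 0,"rx": 0,"ry": 0,"rz": 0}
  jaw: 0

```text
clock: 16.6
tcp_pos: [0.4351, 0.2691, 0.0021]
orientation: [0.478, 3.104, 0.002]
contact_force: [-1.0, -1.0, 5.8]
grip_width: 0.0159
gripper_force: 48.8
```

Knob gripped. Lifting 125 mm to clear the covered dish, then carrying to the round dish at (620,-201).

>>> send_rows:
  deltas:
    - {"dx": 0,"dy": 0,"dz": 10,"rx": 0,"ry": 0,"rz": 0}
    - {"dx": 0,"dy": 0,"dz": 35,"rx": 0,"ry": 0,"rz": 0}
    - {"dx": 0,"dy": 0,"dz": 70,"rx": 0,"ry": 0,"rz": 0}
    - {"dx": 0,"dy": 0,"dz": 105,"rx": 0,"ry": 0,"rz": 0}
    - {"dx": 0,"dy": 0,"dz": 128,"rx": 0,"ry": 0,"rz": 0}

```text
clock: 17.02
tcp_pos: [0.4354, 0.2691, 0.1328]
orientation: [0.479, 3.103, 0.004]
contact_force: [0.5, 0.6, -0.1]
grip_width: 0.0156
gripper_force: 49.0
```

>>> send_rows:
  deltas:
    - {"dx": 8,"dy": -15,"dz": 0,"rx": 0,"ry": 0,"rz": 0}
    - {"dx": 22,"dy": -45,"dz": 0,"rx": 0,"ry": 0,"rz": 0}
    - {"dx": 36,"dy": -80,"dz": 0,"rx": 0,"ry": 0,"rz": 0}
    - {"dx": 50,"dy": -115,"dz": 0,"rx": 0,"ry": 0,"rz": 0}
    - {"dx": 64,"dy": -150,"dz": 0,"rx": 0,"ry": 0,"rz": 0}

```text
clock: 17.43
tcp_pos: [0.4989, 0.1174, 0.1301]
orientation: [0.477, 3.104, 0.002]
contact_force: [0.4, -0.2, 0.4]
grip_width: 0.0161
gripper_force: 49.0
```

>>> send_rows:
  deltas:
    - {"dx": 14,"dy": -36,"dz": 0,"rx": 0,"ry": 0,"rz": 0}
    - {"dx": 28,"dy": -72,"dz": 0,"rx": 0,"ry": 0,"rz": 0}
    - {"dx": 42,"dy": -108,"dz": 0,"rx": 0,"ry": 0,"rz": 0}
    - {"dx": 56,"dy": -144,"dz": 0,"rx": 0,"ry": 0,"rz": 0}
    - {"dx": 70,"dy": -180,"dz": 0,"rx": 0,"ry": 0,"rz": 0}

```text
clock: 17.85
tcp_pos: [0.5689, -0.063, 0.1301]
orientation: [0.478, 3.104, 0.001]
contact_force: [0.8, 0.4, -0.2]
grip_width: 0.0153
gripper_force: 49.0
```

>>> send_rows:
  deltas:
    - {"dx": 14,"dy": -36,"dz": 0,"rx": 0,"ry": 0,"rz": 0}
    - {"dx": 28,"dy": -72,"dz": 0,"rx": 0,"ry": 0,"rz": 0}
    - {"dx": 40,"dy": -105,"dz": 0,"rx": 0,"ry": 0,"rz": 0}
    - {"dx": 48,"dy": -128,"dz": 0,"rx": 0,"ry": 0,"rz": 0}
    - {"dx": 52,"dy": -140,"dz": 0,"rx": 0,"ry": 0,"rz": 0}

```text
clock: 18.27
tcp_pos: [0.6206, -0.2059, 0.1301]
orientation: [0.485, 3.102, -0.003]
contact_force: [-0.2, 0.2, -0.4]
grip_width: 0.0156
gripper_force: 49.0
```

>>> send_rows:
  deltas:
    - {"dx": 0,"dy": 0,"dz": -20,"rx": 0,"ry": 0,"rz": 0}
    - {"dx": 0,"dy": 0,"dz": -40,"rx": 0,"ry": 0,"rz": 0}
    - {"dx": 0,"dy": 0,"dz": -50,"rx": 0,"ry": 0,"rz": 0}
    - {"dx": 0,"dy": 0,"dz": -50,"rx": 0,"ry": 0,"rz": 0}

```text
clock: 18.6
tcp_pos: [0.6186, -0.1993, 0.0768]
orientation: [-0.476, -3.1, -0.002]
contact_force: [0.0, 1.2, -0.3]
grip_width: 0.0155
gripper_force: 49.0
```

Run:
```python
from h import *
im,W=grab("wrist"); im2,W2=grab("side"); im3,W3=grab("top")
o=r.get_obs(); print(o['clock'],o['tcp_pos'],np.round(o['joints'],2),o['grip_width'])
z=o['tcp_pos'][2]+.010; c=(.621,-.201)
for n,V in (('w',W),('s',W2),('t',W3)): print(n,'plate',blob(V,z-.006,z+.006,c=c,rad=.075),'rim',blob(V,.044,.055,c=c,rad=.075))
cv2.imwrite("pics/w6.png",np.hstack([cv2.resize(im,(400,300)),cv2.resize(im2[200:290,340:460],(400,300))]))
```

```text
18.75 [ 0.6211156  -0.20077019  0.08010147] [-0.04  0.61  0.36  1.74 -0.27  0.85  1.71] 0.015766065192427684
w plate (32040, array([ 616.7, -198.9]), array([101.9, 105.4]), 15.6, array([ 602.7, -193.6,   86.9])) rim None
s plate (489, array([ 615.9, -205.5]), array([102.1, 103.2]), 47.4, array([ 609.3, -211.7,   89.2])) rim (133, array([ 615.2, -213. ]), array([83.7, 96.1]), 49.9, array([ 597.3, -231.7,   48.4]))
t plate None rim None
```

View pics/w6.png

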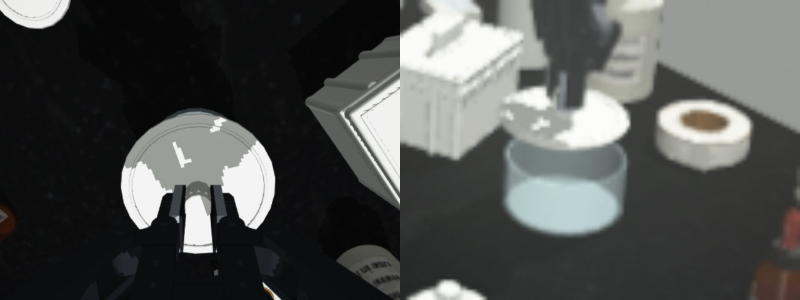

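The lid hangs over the round dish (left view (198,180), right view (565,115) above the rim at (565,160)). Checking its tilt and centre more closely.

```bash
cat >> h.py <<'E'
def plate(V,c,z,rad,tol=.012):
    p=V.reshape(-1,3); p=p[(abs(p[:,2]-z)<tol)&(np.hypot(*(p[:,:2]-c).T)<rad)]
    for _ in range(4):
        k=np.linalg.lstsq(np.c_[p[:,:2],np.ones(len(p))],p[:,2],rcond=None)[0]
        e=p[:,2]-np.c_[p[:,:2],np.ones(len(p))]@k; p=p[abs(e)<.002]
    cc,rr=cv2.minEnclosingCircle((p[:,:2]*1000).astype(np.float32))
    return 'tilt',np.round(k[:2],3),'z at c',round(float(np.r_[c,1]@k)*1000,1),'circ',np.round(cc,1),round(rr,1),len(p)
E
python3 - <<'E'
from h import *
im,W=grab("wrist"); im2,W2=grab("side")
for V in (W,W2): print(plate(V,(.621,-.201),.089,.08))
S=np.load("side0.npy"); T=np.load("top0.npy")
for V in (S,T):
  for c,z,ra in (((.621,-.201),.049,.07),((.646,.187),.0885,.045)): print(plate(V,c,z,ra,.005))
E
```

```text
('tilt', array([0., 0.]), 'z at c', 90.2, 'circ', array([ 620.9, -200.2]), 53.1, 31510)
('tilt', array([0.   , 0.003]), 'z at c', 91.2, 'circ', array([ 619.6, -204.9]), 54.3, 411)
('tilt', array([-0.007,  0.   ]), 'z at c', 48.3, 'circ', array([ 622.5, -203.9]), 51.8, 102)
('tilt', array([-0.039, -0.029]), 'z at c', 87.5, 'circ', array([646.6, 184.9]), 31.0, 45)
('tilt', array([-0.001,  0.019]), 'z at c', 48.7, 'circ', array([ 620.5, -201.6]), 50.2, 87)
('tilt', array([ 0.009, -0.016]), 'z at c', 88.2, 'circ', array([645.7, 187.2]), 29.0, 80)
```

Level, and centred within 2 mm. Shifting +1.5 mm and lowering.

>>> send_rows:
  deltas:
    - {"dx": 1.5,"dy": 0,"dz": -6,"rx": 0,"ry": 0,"rz": 0}
    - {"dx": 1.5,"dy": 0,"dz": -13,"rx": 0,"ry": 0,"rz": 0}
    - {"dx": 1.5,"dy": 0,"dz": -20,"rx": 0,"ry": 0,"rz": 0}
    - {"dx": 1.5,"dy": 0,"dz": -25,"rx": 0,"ry": 0,"rz": 0}
    - {"dx": 1.5,"dy": 0,"dz": -28,"rx": 0,"ry": 0,"rz": 0}

```text
clock: 19.27
tcp_pos: [0.6212, -0.2011, 0.0496]
orientation: [-0.478, -3.103, -0.0]
contact_force: [0.2, -0.2, 0.1]
grip_width: 0.0157
gripper_force: 49.0
```

>>> send_rows:
  deltas:
    - {"dx": 0,"dy": 0,"dz": -1.5,"rx": 0,"ry": 0,"rz": 0}
    - {"dx": 0,"dy": 0,"dz": -3,"rx": 0,"ry": 0,"rz": 0}
    - {"dx": 0,"dy": 0,"dz": -4.5,"rx": 0,"ry": 0,"rz": 0}
    - {"dx": 0,"dy": 0,"dz": -6,"rx": 0,"ry": 0,"rz": 0}
    - {"dx": 0,"dy": 0,"dz": -6,"rx": 0,"ry": 0,"rz": 0}

```text
clock: 19.68
tcp_pos: [0.622, -0.2013, 0.0449]
orientation: [-0.479, -3.105, -0.0]
contact_force: [-0.4, -0.1, 0.5]
grip_width: 0.0154
gripper_force: 49.0
```

>>> send_rows:
  deltas:
    - {"dx": 0,"dy": 0,"dz": -1,"rx": 0,"ry": 0,"rz": 0}
    - {"dx": 0,"dy": 0,"dz": -2,"rx": 0,"ry": 0,"rz": 0}
    - {"dx": 0,"dy": 0,"dz": -2,"rx": 0,"ry": 0,"rz": 0}

```text
clock: 19.93
tcp_pos: [0.6222, -0.2014, 0.0441]
orientation: [0.479, 3.104, 0.001]
contact_force: [-3.2, 1.0, 7.4]
grip_width: 0.0157
gripper_force: 49.8
```

Seated at TCP z 44, as predicted. Releasing and lifting.

>>> send_rows:
  deltas:
    - {"dx": 0,"dy": 0,"dz": 1,"rx": 0,"ry": 0,"rz": 0}
    - {"dx": 0,"dy": 0,"dz": 1,"rx": 0,"ry": 0,"rz": 0}
    - {"dx": 0,"dy": 0,"dz": 1,"rx": 0,"ry": 0,"rz": 0}
    - {"dx": 0,"dy": 0,"dz": 1,"rx": 0,"ry": 0,"rz": 0}
  jaw: 45

```text
clock: 20.27
tcp_pos: [0.622, -0.2013, 0.0439]
orientation: [-0.479, -3.105, 0.0]
contact_force: [0.1, -0.6, 0.2]
grip_width: 0.0452
gripper_force: 0.0
```

>>> send_rows:
  deltas:
    - {"dx": 0,"dy": 0,"dz": 10,"rx": 0,"ry": 0,"rz": 0}
    - {"dx": 0,"dy": 0,"dz": 35,"rx": 0,"ry": 0,"rz": 0}
    - {"dx": 0,"dy": 0,"dz": 65,"rx": 0,"ry": 0,"rz": 0}
    - {"dx": 0,"dy": 0,"dz": 85,"rx": 0,"ry": 0,"rz": 0}
    - {"dx": 0,"dy": 0,"dz": 97,"rx": 0,"ry": 0,"rz": 0}

```text
clock: 20.68
tcp_pos: [0.6233, -0.2021, 0.1445]
orientation: [0.479, 3.101, -0.001]
contact_force: [1.1, -1.0, 1.0]
grip_width: 0.0451
gripper_force: 0.0
```

Run:
```python
from h import *
im,W=grab("wrist"); print(r.get_obs()['tcp_pos'],plate(W,(.622,-.201),.054,.07))
```

```text
[ 0.62412021 -0.20223345  0.14584814] ('tilt', array([-0., -0.]), 'z at c', 54.3, 'circ', array([ 622. , -200.5]), 53.0, 17593)
```

Round lid level at z 54.3. Now the jar lid at (437,-282).

>>> send_rows:
  deltas:
    - {"dx": -15,"dy": -7,"dz": 0,"rx": 0,"ry": 0,"rz": 0}
    - {"dx": -50,"dy": -22,"dz": 0,"rx": 0,"ry": 0,"rz": 0}
    - {"dx": -85,"dy": -38,"dz": 0,"rx": 0,"ry": 0,"rz": 0}
    - {"dx": -120,"dy": -54,"dz": 0,"rx": 0,"ry": 0,"rz": 0}
    - {"dx": -150,"dy": -67,"dz": 0,"rx": 0,"ry": 0,"rz": 0}

```text
clock: 21.15
tcp_pos: [0.4688, -0.269, 0.1401]
orientation: [-0.48, -3.103, -0.0]
contact_force: [-0.1, -0.3, 0.1]
grip_width: 0.0452
gripper_force: 0.0
```

>>> send_rows:
  deltas:
    - {"dx": -20,"dy": -8,"dz": 0,"rx": 0,"ry": 0,"rz": 0}
    - {"dx": -34,"dy": -14,"dz": 0,"rx": 0,"ry": 0,"rz": 0}
    - {"dx": -34,"dy": -14,"dz": 0,"rx": 0,"ry": 0,"rz": 0}
    - {"dx": -34,"dy": -14,"dz": 0,"rx": 0,"ry": 0,"rz": 0}

```text
clock: 21.48
tcp_pos: [0.4382, -0.2822, 0.1409]
orientation: [0.48, 3.105, 0.001]
contact_force: [0.9, 0.8, 0.5]
grip_width: 0.045
gripper_force: 0.0
```

Run:
```python
from h import *
im,W=grab("wrist")
o=r.get_obs(); print(o['clock'],o['tcp_pos'],np.round(o['joints'],2))
print('knob',blob(W,.03,.04,c=(.437,-.282),rad=.05)); print(plate(W,(.437,-.282),.012,.05,.005))
```

```text
21.5333 [ 0.43922698 -0.2816852   0.14090238] [ 0.09  0.33  0.44  2.01 -0.19  0.83  1.9 ]
knob (494, array([ 439.2, -283.4]), array([19. , 17.6]), 15.1, array([ 438.3, -283.3,   33.9]))
('tilt', array([ 0.001, -0.   ]), 'z at c', 12.3, 'circ', array([ 439.2, -283.6]), 33.9, 5156)
```

>>> send_rows:
  deltas:
    - {"dx": 1,"dy": -1.5,"dz": -25,"rx": 0,"ry": 0,"rz": 0}
    - {"dx": 1,"dy": -1.5,"dz": -60,"rx": 0,"ry": 0,"rz": 0}
    - {"dx": 1,"dy": -1.5,"dz": -90,"rx": 0,"ry": 0,"rz": 0}
    - {"dx": 1,"dy": -1.5,"dz": -112,"rx": 0,"ry": 0,"rz": 0}
    - {"dx": 1,"dy": -1.5,"dz": -126,"rx": 0,"ry": 0,"rz": 0}

```text
clock: 21.95
tcp_pos: [0.4397, -0.2818, 0.012]
orientation: [-0.473, -3.103, -0.002]
contact_force: [-0.1, 0.2, 1.1]
grip_width: 0.0445
gripper_force: 0.0
```

>>> send_rows:
  deltas:
    - {"dx": 0,"dy": 0,"dz": -7,"rx": 0,"ry": 0,"rz": 0}
    - {"dx": 0,"dy": 0,"dz": -12,"rx": 0,"ry": 0,"rz": 0}
    - {"dx": 0,"dy": 0,"dz": -14,"rx": 0,"ry": 0,"rz": 0}
    - {"dx": 0,"dy": 0,"dz": -14,"rx": 0,"ry": 0,"rz": 0}

```text
clock: 22.28
tcp_pos: [0.4399, -0.2838, 0.0012]
orientation: [0.477, 3.104, -0.0]
contact_force: [-0.3, 0.2, -0.0]
grip_width: 0.0449
gripper_force: 0.0
```

>>> send_rows:
  deltas:
    - {"dx": 0,"dy": 0,"dz": 0,"rx": 0,"ry": 0,"rz": 0}
    - {"dx": 0,"dy": 0,"dz": 0,"rx": 0,"ry": 0,"rz": 0}
    - {"dx": 0,"dy": 0,"dz": 0,"rx": 0,"ry": 0,"rz": 0}
    - {"dx": 0,"dy": 0,"dz": 0,"rx": 0,"ry": 0,"rz": 0}
    - {"dx": 0,"dy": 0,"dz": 0,"rx": 0,"ry": 0,"rz": 0}
  jaw: 0

```text
clock: 22.7
tcp_pos: [0.4397, -0.2843, 0.0019]
orientation: [0.479, 3.103, -0.001]
contact_force: [-0.3, 1.0, 6.3]
grip_width: 0.0152
gripper_force: 49.0
```

Gripped. Lifting, and checking how near the clear box beside the jar comes and how tall it is.

>>> send_rows:
  deltas:
    - {"dx": 0,"dy": 0,"dz": 10,"rx": 0,"ry": 0,"rz": 0}
    - {"dx": 0,"dy": 0,"dz": 40,"rx": 0,"ry": 0,"rz": 0}
    - {"dx": 0,"dy": 0,"dz": 80,"rx": 0,"ry": 0,"rz": 0}
    - {"dx": 0,"dy": 0,"dz": 120,"rx": 0,"ry": 0,"rz": 0}
    - {"dx": 0,"dy": 0,"dz": 150,"rx": 0,"ry": 0,"rz": 0}

```text
clock: 23.12
tcp_pos: [0.4391, -0.2844, 0.1544]
orientation: [0.48, 3.103, -0.001]
contact_force: [1.2, -0.9, 0.3]
grip_width: 0.0155
gripper_force: 49.1
```

Run:
```python
from h import *
T=np.load("top0.npy"); p=T[140:230,160:330].reshape(-1,3)
d=np.hypot(p[:,0]-.646,p[:,1]-.187)
for lo,hi in ((.035,.05),(.05,.065),(.065,.08),(.08,.1),(.1,.13),(.13,.3)):
    m=(p[:,2]>lo)&(p[:,2]<hi)&(d>.038); q=p[m]; i=np.argsort(d[m])[:1]
    print(lo,m.sum(),np.round(q[i]*1000),np.round(d[m][i]*1000))
```

```text
0.035 405 [[690. 222.  49.]] [56.]
0.05 434 [[690. 220.  58.]] [55.]
0.065 582 [[685. 220.  72.]] [51.]
0.08 169 [[766.  69.  82.]] [169.]
0.1 370 [[767.  69. 108.]] [169.]
0.13 173 [[767.  56. 130.]] [178.]
```

The box is under 80 mm tall and 51 mm away, so it is clear. Carrying the lid to the jar.

>>> send_rows:
  deltas:
    - {"dx": 6,"dy": 15,"dz": 0,"rx": 0,"ry": 0,"rz": 0}
    - {"dx": 20,"dy": 48,"dz": 0,"rx": 0,"ry": 0,"rz": 0}
    - {"dx": 34,"dy": 82,"dz": 0,"rx": 0,"ry": 0,"rz": 0}
    - {"dx": 48,"dy": 116,"dz": 0,"rx": 0,"ry": 0,"rz": 0}
    - {"dx": 62,"dy": 150,"dz": 0,"rx": 0,"ry": 0,"rz": 0}

```text
clock: 23.53
tcp_pos: [0.5011, -0.1323, 0.1518]
orientation: [0.48, 3.104, 0.001]
contact_force: [1.0, -0.4, -1.3]
grip_width: 0.0156
gripper_force: 49.1
```

>>> send_rows:
  deltas:
    - {"dx": 15,"dy": 36,"dz": 0,"rx": 0,"ry": 0,"rz": 0}
    - {"dx": 30,"dy": 72,"dz": 0,"rx": 0,"ry": 0,"rz": 0}
    - {"dx": 46,"dy": 108,"dz": 0,"rx": 0,"ry": 0,"rz": 0}
    - {"dx": 62,"dy": 144,"dz": 0,"rx": 0,"ry": 0,"rz": 0}
    - {"dx": 78,"dy": 180,"dz": 0,"rx": 0,"ry": 0,"rz": 0}

```text
clock: 23.95
tcp_pos: [0.5791, 0.048, 0.1517]
orientation: [0.479, 3.105, 0.0]
contact_force: [2.1, -0.7, -0.6]
grip_width: 0.0153
gripper_force: 49.1
```

>>> send_rows:
  deltas:
    - {"dx": 16,"dy": 36,"dz": 0,"rx": 0,"ry": 0,"rz": 0}
    - {"dx": 32,"dy": 70,"dz": 0,"rx": 0,"ry": 0,"rz": 0}
    - {"dx": 48,"dy": 104,"dz": 0,"rx": 0,"ry": 0,"rz": 0}
    - {"dx": 60,"dy": 130,"dz": 0,"rx": 0,"ry": 0,"rz": 0}
    - {"dx": 67,"dy": 141,"dz": 0,"rx": 0,"ry": 0,"rz": 0}

```text
clock: 24.37
tcp_pos: [0.6461, 0.1934, 0.1513]
orientation: [-0.47, -3.106, -0.004]
contact_force: [-0.4, 0.9, -0.6]
grip_width: 0.0154
gripper_force: 49.1
```

>>> send_rows:
  deltas:
    - {"dx": 0,"dy": 0,"dz": -15,"rx": 0,"ry": 0,"rz": 0}
    - {"dx": 0,"dy": 0,"dz": -30,"rx": 0,"ry": 0,"rz": 0}
    - {"dx": 0,"dy": 0,"dz": -35,"rx": 0,"ry": 0,"rz": 0}
    - {"dx": 0,"dy": 0,"dz": -35,"rx": 0,"ry": 0,"rz": 0}

```text
clock: 24.7
tcp_pos: [0.6446, 0.1867, 0.1148]
orientation: [-0.478, -3.102, 0.003]
contact_force: [-0.1, 0.5, -0.8]
grip_width: 0.0155
gripper_force: 49.1
```

Run:
```python
from h import *
im,W=grab("wrist"); im2,W2=grab("side"); 
o=r.get_obs(); t=o['tcp_pos']; print(o['clock'],t,np.round(o['joints'],2),o['grip_width'])
for V in (W,W2): print(plate(V,t[:2],t[2]+.010,.05))
print('rim',blob(W,.08,.094,c=(.646,.187),rad=.06),blob(W2,.08,.094,c=(.646,.187),rad=.06))
cv2.imwrite("pics/w7.png",np.hstack([cv2.resize(im,(400,300)),cv2.resize(im2[150:225,280:380],(400,300))]))
```

```text
24.8 [0.64606638 0.18680302 0.11670505] [-0.58  0.58  0.3   1.66 -0.2   0.93  1.06] 0.01571124670673527
('tilt', array([-0.006, -0.012]), 'z at c', 125.1, 'circ', array([643.9, 187.3]), 33.9, 10548)
('tilt', array([-0.005, -0.011]), 'z at c', 126.6, 'circ', array([641.2, 182. ]), 36.0, 84)
rim (210, array([624.5, 198. ]), array([34.5,  5.9]), 66.1, array([622.5, 199.3,  88.4])) (102, array([647.2, 183.7]), array([61.6, 54.1]), 57.4, array([643.3, 181. ,  86.6]))
```

View pics/w7.png

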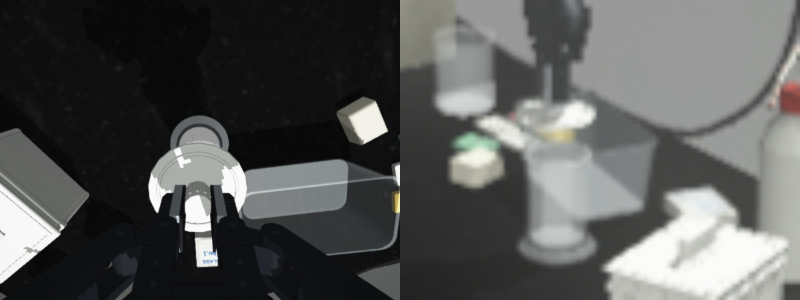

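The lid hangs over the jar (left view (198,185); rim edge visible at (200,130)). Fitting the visible rim arc with the known 29 mm radius for the final correction.

Run:
```python
from h import *
from scipy.optimize import least_squares
im,W=grab("wrist"); im2,W2=grab("side")
t=r.get_obs()['tcp_pos']; print(t)
def ctr(V,lo,hi,R,c):
    p=V.reshape(-1,3); p=p[(p[:,2]>lo)&(p[:,2]<hi)]; p=p[np.hypot(*(p[:,:2]-c).T)<R+.012,:2]*1000
    f=lambda x:np.clip(np.hypot(*(p-x).T)-R*1000+1,0,None)*5+np.minimum(0,np.hypot(*(p-x).T)-R*1000+9)
    return np.round(least_squares(f,np.array(c)*1000,loss='soft_l1').x,1),len(p)
S=np.load("side0.npy"); T=np.load("top0.npy"); c=(.646,.187)
for n,V in (('w',W),('s now',W2),('s0',S),('t0',T)): print(n,'rim',ctr(V,.083,.094,.029,c))
for n,V in (('w',W),('s',W2)): print(n,plate(V,t[:2],t[2]+.010,.05))
```

```text
[0.64660309 0.18700198 0.11726982]
w rim (array([647. , 188.2]), 500)
s now rim (array([646.7, 183. ]), 84)
s0 rim (array([647.2, 183.8]), 85)
t0 rim (array([645.5, 187.3]), 132)
w ('tilt', array([-0.004, -0.012]), 'z at c', 127.0, 'circ', array([645.5, 187.5]), 33.9, 10579)
s ('tilt', array([ 0.006, -0.007]), 'z at c', 127.9, 'circ', array([644.9, 181.7]), 34.1, 86)
```

Both cameras ask for about +1.5, +1 mm. Lowering.

>>> send_rows:
  deltas:
    - {"dx": 1.5,"dy": 1,"dz": -6,"rx": 0,"ry": 0,"rz": 0}
    - {"dx": 1.5,"dy": 1,"dz": -13,"rx": 0,"ry": 0,"rz": 0}
    - {"dx": 1.5,"dy": 1,"dz": -19,"rx": 0,"ry": 0,"rz": 0}
    - {"dx": 1.5,"dy": 1,"dz": -23,"rx": 0,"ry": 0,"rz": 0}
    - {"dx": 1.5,"dy": 1,"dz": -25,"rx": 0,"ry": 0,"rz": 0}

```text
clock: 25.32
tcp_pos: [0.6468, 0.188, 0.0897]
orientation: [-0.478, -3.103, 0.001]
contact_force: [-0.0, 0.8, -0.7]
grip_width: 0.0154
gripper_force: 49.1
```

>>> send_rows:
  deltas:
    - {"dx": 0,"dy": 0,"dz": -1.5,"rx": 0,"ry": 0,"rz": 0}
    - {"dx": 0,"dy": 0,"dz": -3,"rx": 0,"ry": 0,"rz": 0}
    - {"dx": 0,"dy": 0,"dz": -4.5,"rx": 0,"ry": 0,"rz": 0}
    - {"dx": 0,"dy": 0,"dz": -6,"rx": 0,"ry": 0,"rz": 0}
    - {"dx": 0,"dy": 0,"dz": -7,"rx": 0,"ry": 0,"rz": 0}

```text
clock: 25.73
tcp_pos: [0.6476, 0.1882, 0.084]
orientation: [0.479, 3.105, 0.0]
contact_force: [-0.2, 0.0, -0.8]
grip_width: 0.0154
gripper_force: 49.1
```

>>> send_rows:
  deltas:
    - {"dx": 0,"dy": 0,"dz": -1,"rx": 0,"ry": 0,"rz": 0}
    - {"dx": 0,"dy": 0,"dz": -2,"rx": 0,"ry": 0,"rz": 0}
    - {"dx": 0,"dy": 0,"dz": -2,"rx": 0,"ry": 0,"rz": 0}

```text
clock: 25.98
tcp_pos: [0.648, 0.1883, 0.083]
orientation: [0.479, 3.104, 0.001]
contact_force: [-0.8, -1.0, 4.0]
grip_width: 0.0158
gripper_force: 49.5
```

Seated at TCP z 83, as predicted. Releasing, lifting, and taking a final check.

>>> send_rows:
  deltas:
    - {"dx": 0,"dy": 0,"dz": 0.5,"rx": 0,"ry": 0,"rz": 0}
    - {"dx": 0,"dy": 0,"dz": 0.5,"rx": 0,"ry": 0,"rz": 0}
    - {"dx": 0,"dy": 0,"dz": 0.5,"rx": 0,"ry": 0,"rz": 0}
    - {"dx": 0,"dy": 0,"dz": 0.5,"rx": 0,"ry": 0,"rz": 0}
  jaw: 45

```text
clock: 26.32
tcp_pos: [0.6474, 0.1882, 0.0824]
orientation: [-0.479, -3.105, 0.0]
contact_force: [-0.2, 0.8, -0.2]
grip_width: 0.0451
gripper_force: 0.0
```

>>> send_rows:
  deltas:
    - {"dx": 0,"dy": 0,"dz": 10,"rx": 0,"ry": 0,"rz": 0}
    - {"dx": 0,"dy": 0,"dz": 35,"rx": 0,"ry": 0,"rz": 0}
    - {"dx": 0,"dy": 0,"dz": 65,"rx": 0,"ry": 0,"rz": 0}
    - {"dx": 0,"dy": 0,"dz": 85,"rx": 0,"ry": 0,"rz": 0}
    - {"dx": 0,"dy": 0,"dz": 97,"rx": 0,"ry": 0,"rz": 0}

```text
clock: 26.73
tcp_pos: [0.649, 0.1884, 0.1833]
orientation: [0.478, 3.101, 0.003]
contact_force: [0.7, 0.4, 0.8]
grip_width: 0.045
gripper_force: 0.0
```

>>> send_rows:
  deltas:
    - {"dx": -40,"dy": 35,"dz": 0,"rx": 0,"ry": 0,"rz": 0}
    - {"dx": -70,"dy": 65,"dz": 0,"rx": 0,"ry": 0,"rz": 0}
    - {"dx": -90,"dy": 85,"dz": 0,"rx": 0,"ry": 0,"rz": 0}
    - {"dx": -90,"dy": 85,"dz": 0,"rx": 0,"ry": 0,"rz": 0}

```text
clock: 27.07
tcp_pos: [0.5504, 0.2819, 0.179]
orientation: [-0.46, -3.102, -0.005]
contact_force: [-1.4, 1.2, -1.1]
grip_width: 0.0449
gripper_force: 0.0
```

Run:
```python
from h import *
im,W=grab("wrist"); im2,W2=grab("side"); im3,W3=grab("top")
for n,V in (('w',W),('s',W2),('t',W3)):
  for k,c,z,ra in (('jar',(.647,.188),.093,.05),('round',(.622,-.201),.054,.07),('dish',(.634,-.025),.080,.09)):
    try: print(n,k,plate(V,c,z,ra,.006))
    except Exception as e: print(n,k,'none')
cv2.imwrite("pics/end.png",im2)
```

```text
w jar ('tilt', array([ 0.001, -0.005]), 'z at c', 93.2, 'circ', array([653.5, 200.7]), 30.6, 1466)
w round ('tilt', array([0., 0.]), 'z at c', 0.0, 'circ', array([0., 0.]), 0.0, 0)
w dish ('tilt', array([ 0.002, -0.005]), 'z at c', 80.4, 'circ', array([634.2, -12.6]), 47.1, 2391)
s jar ('tilt', array([-0.004,  0.008]), 'z at c', 93.7, 'circ', array([646.4, 183.4]), 34.3, 83)
s round ('tilt', array([ 0.005, -0.003]), 'z at c', 55.0, 'circ', array([ 620.7, -204.2]), 54.6, 443)
s dish ('tilt', array([-0.001,  0.003]), 'z at c', 80.9, 'circ', array([633.7, -29.3]), 70.6, 385)
t jar ('tilt', array([-0.008, -0.011]), 'z at c', 92.4, 'circ', array([645. , 188.5]), 33.9, 245)
t round ('tilt', array([-0.003,  0.002]), 'z at c', 53.5, 'circ', array([ 619.5, -200.1]), 52.8, 600)
t dish ('tilt', array([-0.003,  0.003]), 'z at c', 79.7, 'circ', array([632.4, -22.9]), 73.4, 837)
```

View pics/end.png

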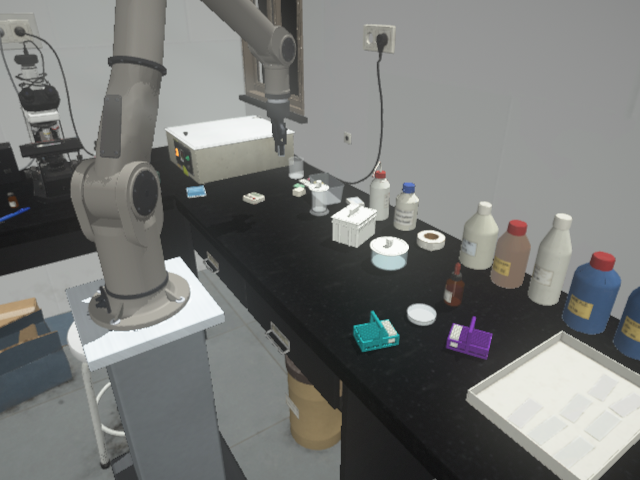

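The final side view shows all three lids on their vessels, at (355,215), (389,245) and (319,190). They are level at heights 80, 54 and 93 mm, within a few mm of centre, and the bystanders have not moved. Handing in.

```bash
python3 -c "
from bench import r
print(r.hand_in())"
```

```text
the job is handed in; nothing more can be done
None
```

The job is handed in: the rack stands in the rectangular dish and all three vessels are covered, each lid measuring level at its seated height and within a few mm of centre, though the hand-in returned no verdict.

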